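# Link the tester, then tuck the screening strip under the lap plate and hold it pressed

### The job

Take the red-handled link pin out of its stand, push it fully home in the terminal marked red (not the black one) and let go of it. Then grip the steel screening strip by its blue rib, slide its long front edge about 20 mm in under the hinged lap plate of the test fixture without lifting the plate, keeping the strip central and square, and press the strip flat so that the green sprung bed goes about 7 mm down. Finish like that, still gripping the strip and holding it pressed, and leave everything else on the bench alone.

Things in the scene. Friction and masses are not known exactly. Their poses are not given: they have to be found in the camera images.
- pin: Link pin standing upright in its stand: brass shaft 10 mm diameter, 28 mm long with a chamfered tip, under a red cylindrical handle 20 mm diameter and 40 mm tall (its underside is the shoulder that stops on the terminal's top). Origin at the centre of the tip's end, z up along the pin. 40 g.
- pin_grip (a point): Point on the pin's axis to grip, in the red handle, 52 mm above the tip (24 mm above the shoulder).
- pin_stand: Bare aluminium block 40 x 40 x 36 mm high, fixed to the bench, in whose 12 mm hole the pin starts. Origin at the centre of its underside.
- red_terminal: Grey block 46 x 46 x 36 mm high with a red band and a red square frame on its top, fixed to the bench; a vertical 12 mm hole 30 mm deep, chamfered at the mouth, in the centre of the top. Origin at the centre of its underside.
- red_terminal_mouth (a point): Centre of the hole's mouth on top of the red terminal, 36 mm above the bench. Fully home, the pin's shoulder rests here and its tip is 28 mm below.
- black_terminal: Same block with black band and frame: not to be used.
- strip: Bright tinned-steel screening strip lying flat on the bench: plate 90 mm (x) x 100 mm (y) x 3 mm thick, with a blue upright grip rib across it. Origin at the centre of the underside; x points to the front edge (x = +45 mm), which goes under the lap plate; z up. The rib is 10 mm thick (x), 50 mm long (y), centred at x = -30 mm, and its top is 45 mm above the underside. About 0.12 kg.
- grip_rib (a point): Point in the middle of the blue rib, 28 mm above the strip's underside, at x = -30 mm, y = 0 of the strip: 75 mm behind the front edge.
- edge_left (a point): Point on the strip's front edge, 5 mm in from its left (+y) corner, mid thickness.
- edge_right (a point): Point on the strip's front edge, 5 mm in from its right (-y) corner, mid thickness.
- fixture: Grey test fixture fixed to the bench, base 200 (x) x 170 (y) x 14 mm. Origin at the centre of its underside; x is the direction in which the strip is slid in, z up. The lap plate's free lip is at x = 0, its hinge at x = +75 mm; grey side cheeks 134 mm apart inside stand at x = +20 to +95 mm, up to 48 mm high; the rear block is 54 mm high. In front of the lip (x from -85 to 0 mm) the green bed lies open.
- bed_top (a point): Point on the top face of the unpressed green bed, 34 mm above the bench, on the fixture's centre line, 40 mm in front of the lip. Fixed to the fixture (does not sink). The bed reaches from x = -85 to +60 mm and y = -60 to +60 mm of the fixture.
- lap_lip (a point): Point on the fixture's centre line under the lip of the closed lap plate, 41 mm above the bench: 7 mm above the bed. The lip's first 7 mm are bent up a little as a lead-in. The plate is aluminium, 75 mm (x) x 124 mm (y), 3 mm thick. Fixed to the fixture.
- lap (a joint): Angle of the lap plate about its rear hinge, rad: 0 = closed on its stop (level), grows as the lip lifts (0.05 is about 4 mm at the lip). It swings up freely and falls back by its weight of 80 g.
- bed (a joint): How far the green bed has sunk straight down, m: 0 = up, 0.010 = bottom. Spring: about 2 N to start it, then 1 N per mm (about 9 N at 7 mm).
- jar: Bystander: glass jar, blue lid, 64 mm wide, 85 mm tall. Origin under its centre.
- flux_bottle: Bystander: amber bottle 40 mm wide, 105 mm tall. Origin under its centre.
- screwdriver: Bystander: yellow-handled screwdriver lying on the bench.
- brush: Bystander: brush lying on the bench.
- parts_tray: Bystander: grey divided tray 110 x 150 x 30 mm.
- spool: Bystander: empty white spool, 56 mm wide, 40 mm tall.

How it is judged:
By the outcome, as a careful person would: the job done as asked, in the order asked, and still so for the second after the job is handed in, while the arm keeps its last pose, push and grip.
It also fails if it takes over 58 s, if anything falls off the work surface, if the arm or the gripper's body presses on something with over 40 N, if the wrist force passes 120 N, or if a joint passes its speed limit or range.

### The arm

A 7-joint arm with a two-finger parallel gripper is mounted at the origin on the work surface. World frame = base frame: x ahead of the robot, y to its left, z up, the work surface at z = 0. Lengths are in m, angles in rad, forces in N, time in s.
With the tool pointing down it reaches from about 0.4 to 0.875 m from the base axis. Payload 6.5 kg.
Tool frame: the origin (TCP) lies at the very end of the fingers, on their centre line; the grasp point (between the pads) lies ctrl.tcp_to_grasp behind it (ctrl.tcp_to_grasp is the distance from the TCP to the grasp point, in m); y points along the fingers, x is the direction in which the jaws open and shut, and the axes are right-handed (so a half turn about y gives the same grasp; the last joint's range is limited). The gripper opens to 85 mm and grips with 20 to 120 N. Pads are 22 mm wide; open, the fingers measure 114 mm over their backs; the gripper's body (76 mm by 85 mm) begins 54 mm behind the grasp point. The pads swing forward as they close: fully open they stand 13 mm farther back than shut.
Start: joints at [1.057, 0.536, -0.004, 1.538, 0.003, 1.067, -0.071], TCP at [0.281, -0.586, 0.231] pointing down, gripper open.
Joint ranges: [-2.7, 2.7], [-0.37, 2.16], [-1.27, 1.26], [0.24, 2.4], [-1.31, 4.45], [0.19, 1.91], [-2.76, 2.76]. Speed limits (rad/s): [2.39, 2.39, 3.14, 3.14, 3.14, 3.14, 3.14].

### API

Orientations are given as a rotation vector (axis times angle).
In Python, from rig import ctrl, imaging, finder gives the robot as it stands.
- The arm moves only by the tool apply_moves, never from a script. Its argument "deltas" is text: rows parted by semicolons, each of 7 numbers parted by spaces: the shift along the tool's x, y, z in mm, then the turn, a rotation vector about the tool's x, y, z in rad, then the opening, from -1 (shut) to 1 (fully open). A call has 1 to 20 rows; each row shifts and turns the pose as measured when the row begins, along the tool's axes as they then stand; what a row does not reach is not made up. A row lasts 1/12 s, in which the tool goes at most 41.7 mm and 7.16 degrees, less where a joint would pass 70% of its speed; a pose out of reach is approached as far as the arm can. A call is refused whole if a number of a shift passes 41.7 or a number of a turn 0.125, either way. A call with a gripper value outside its range is refused whole. The fingers move at their own pace and stop on an object; "force" is the grip in N (left out, the last holds). Time passes only in rows, so rows that do not move let the fingers close. It gives the time, the measured TCP pose, the force and the opening at its end, in the units of the state.
- ctrl.read_state(): the state, without advancing time (a new reading comes with each control period).
- imaging.capture(name): name is "scene" or "top" or "wrist"; returns a dict with "frame" (420x560x3 uint8, red, green, blue), "z_map" (420x560 float32, m along the optical axis (not along the pixel's ray), 0 where there is no reading), "vertical_fov" (degrees; the focal length in pixels is half the picture's height over the tangent of half this angle, whatever the lens; pixels are square), "cx", "cy" (the principal point, pixels), "R" (3x3) and "t" (3): a world point X has camera coordinates R X + t. Camera axes: x right, y down, z forward; pixel columns grow to the right and rows downward; lengths in m; the calibration is good to about 2 mm. A picture is of the moment at which its call begins.
- ctrl.job_done(): hands the job in, once; it reports no verdict.
Trained networks look in a picture, given as the dict that the camera call returned (one of the last four; its "shot" number tells which), for a name from the list of things; names that differ only in an ending like _2 or _b are one class to them, and where a whole thing is asked for, a point or a joint stands for the part that bears it (a point fixed in the world has none). Each returns a list of dicts, best first, with "conf" (0 to 1); they miss things now and then, are a little off and sometimes report something else, mostly with a low value. They report only what shows in the picture. A call takes as long as a camera call.
- finder.trace(picture, thing): "mask" (420x560 bool, what is visible of it) and "box" ([centre column, centre row, width, height] in pixels, round what is visible of it).
The state is a dict: "time": time; "q": joint angles; "dq": joint speeds; "joint_torque": joint torques, N m; "eef_pos": TCP position; "eef_rot": TCP orientation; "contact_force": force on the tool from outside, world axes, zero at the start; "ft_torque": the same for the moment, N m; "grip_width": finger opening in m.
Only numpy, scipy, OpenCV 4.12 (cv2) and the standard library are available. Lean on these libraries where they do the work, as an engineer would, in place of code of your own. Each camera call takes 0.05 s, during which the arm holds its last target.

## Working session

There is one attempt and no reset: what is moved stays moved. The work goes in short steps, Python scripts to look and compute and a tool call to move; the robot and the scene stay as the last step left them, time stands still between calls to the robot, and variables do not carry over. Pictures are saved under pics/ and viewed, and the job is handed in when it is done.

Besides the shell and the picture viewer there is one more tool, called after ">>>" by a JSON object that holds its "method" and its "body", one argument or row to a line. apply_moves: Moves the arm, as the interface text tells. Its arguments: {"type":"object","properties":{"deltas":{"type":"string"},"force":{"type":"number"}},"required":["deltas"]}

```bash
ls -R . | head -30; mkdir -p pics; python3 - <<'E'
from rig import ctrl, imaging, finder
import cv2
s=ctrl.read_state(); print(s, ctrl.tcp_to_grasp)
for n in ["scene","top"]:
    p=imaging.capture(n); cv2.imwrite(f"pics/{n}0.png",p["frame"][:,:,::-1]); print(n,p["vertical_fov"],p["cx"],p["cy"],p["R"],p["t"],p.keys())
E
```

```text
.:
pics

./pics:
{'time': 0.0, 'q': array([ 1.0568034 ,  0.53717179, -0.00444258,  1.53884756,  0.00259159,
        1.0672861 , -0.07120787]), 'dq': array([-0.00153286,  0.00065154,  0.00051476, -0.0007174 , -0.00118615,
       -0.0008014 , -0.00125628]), 'joint_torque': array([ 7.86935689e-04, -5.83396912e+01,  1.04860470e+00, -2.59098530e+01,
        1.23123723e-02,  9.59426776e-03,  6.24960180e-06]), 'eef_pos': array([ 0.28115738, -0.58536356,  0.23041936]), 'eef_rot': array([-1.38757624,  0.87443429, -0.8719687 ]), 'contact_force': array([0.44522592, 0.28636153, 0.33625665]), 'ft_torque': array([ 0.02581728, -0.01213526, -0.09720962]), 'grip_width': 0.0851764407301502} 0.0187
scene 56.028223602058304 282.0718552222578 211.49578935210266 [[-0.55451395  0.83212118 -0.00941393]
 [ 0.60866777  0.39784153 -0.68647335]
 [-0.56748376 -0.386389   -0.72709402]] [ 0.29937402 -0.27475514  1.42722571] dict_keys(['frame', 'z_map', 'vertical_fov', 'cx', 'cy', 'R', 't', 'shot'])
top 55.82861442129381 277.87973830611736 208.0349543520839 [[ 0.02866266 -0.99923124  0.02674642]
 [-0.98160166 -0.03319006 -0.18803354]
 [ 0.1887767  -0.02086479 -0.98179836]] [-0.03680443  0.53127362  1.06848373] dict_keys(['frame', 'z_map', 'vertical_fov', 'cx', 'cy', 'R', 't', 'shot'])
```

View pics/scene0.png

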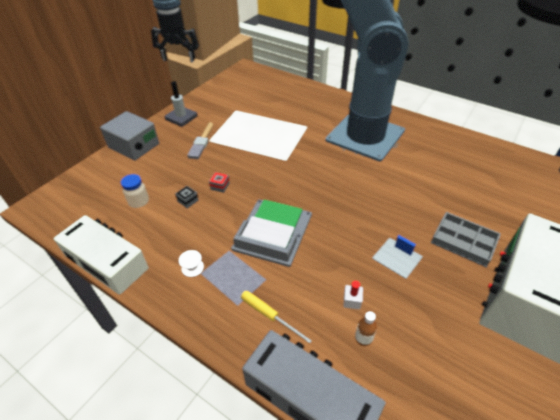

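View pics/top0.png

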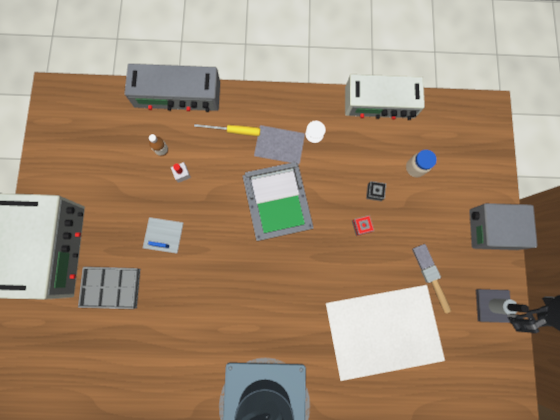

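The top view shows the pin and stand at (180,170), the red terminal at (363,226), the strip at (163,236) with its rib at (158,244), and the fixture at (280,200). The fixture's open bed faces the robot.

```bash
cat > h.py <<'E'
import numpy as np, cv2
from rig import ctrl, imaging, finder
def cloud(p):
    h,w=p["z_map"].shape; f=h/2/np.tan(np.radians(p["vertical_fov"]/2))
    v,u=np.mgrid[:h,:w]; z=p["z_map"]
    c=np.stack([(u-p["cx"])/f*z,(v-p["cy"])/f*z,z],-1)
    return (c-p["t"])@p["R"]   # R^T (c-t)
def proj(p,X):
    f=p["z_map"].shape[0]/2/np.tan(np.radians(p["vertical_fov"]/2))
    c=p["R"]@np.asarray(X)+p["t"]; return f*c[0]/c[2]+p["cx"], f*c[1]/c[2]+p["cy"]
def rect(pts):
    (c,s,a)=cv2.minAreaRect((pts[:,:2]*1000).astype(np.float32)); return np.round(c,1),np.round(s,1),round(a,2)
def save(p,n,k=1):
    cv2.imwrite("pics/"+n,p["frame"][:,:,::-1])
E
python3 - <<'E'
from h import *
for cam in ["top","scene"]:
    p=imaging.capture(cam); C=cloud(p)
    b=C[(p["z_map"]>0)&(abs(C[...,2])<.01)]; print(cam,"bench z",np.median(b[:,2]))
    for t in ["pin","pin_stand","red_terminal","black_terminal","strip","grip_rib","fixture","bed","lap"]:
        r=finder.trace(p,t)
        if not r: print(t,"none"); continue
        for q in r[:1]:
            m=q["mask"]&(p["z_map"]>0); P=C[m]
            print(t,round(q["conf"],2),np.round(q["box"]),len(P),"med",np.round(np.median(P,0),4),"z",np.round(np.percentile(P[:,2],[2,50,90,98]),4))
            zt=np.percentile(P[:,2],90); T=P[abs(P[:,2]-zt)<.006]
            print("   top rect",rect(T), np.round(T.mean(0),4))
E
```

```text
top bench z 0.000463988133659387
pin 0.46 [178. 169.   8.   6.] 62 med [0.631  0.2656 0.0748] z [0.0377 0.0748 0.0785 0.0804]
   top rect (array([632. , 267.6]), array([16.5, 17.2]), 89.19) [0.6326 0.2674 0.0767]
pin_stand 0.67 [180. 173.  14.  16.] 112 med [0.6221 0.2595 0.0355] z [0.0128 0.0355 0.0386 0.0414]
   top rect (array([632.6, 266.9]), array([35.9, 37. ]), 24.34) [0.6279 0.2617 0.0367]
red_terminal 0.78 [361. 226.  23.  20.] 367 med [ 0.4924 -0.2623  0.035 ] z [-0.002   0.035   0.0391  0.041 ]
   top rect (array([ 494.6, -266.4]), array([46. , 46.8]), 16.01) [ 0.4942 -0.2656  0.0369]
black_terminal 0.77 [375. 189.  16.  22.] 313 med [ 0.595  -0.3029  0.0357] z [0.0047 0.0357 0.0387 0.0404]
   top rect (array([ 597.8, -305.9]), array([44.6, 46.8]), 87.86) [ 0.5976 -0.3054  0.0367]
strip 0.92 [162. 235.  35.  32.] 1099 med [0.4493 0.3075 0.0035] z [-0.0012  0.0035  0.0075  0.0458]
   top rect (array([450. , 309.2]), array([101.5,  89.6]), 82.9) [0.4517 0.3083 0.0041]
grip_rib 0.82 [161. 236.  45.  31.] 1117 med [0.4503 0.3084 0.0035] z [-0.0012  0.0035  0.0074  0.0457]
   to
[... 1540 characters left out ...]
016  0.0023  0.0293  0.0439]
   top rect (array([424.4, 312.7]), array([49.6,  7.9]), 86.01) [0.4242 0.3127 0.0294]
grip_rib none
fixture 0.94 [272. 237.  79.  68.] 3481 med [ 0.589  -0.001   0.0344] z [0.0061 0.0344 0.0477 0.0535]
   top rect (array([604.6,  -5.9]), array([ 98.3, 152.7]), 14.4) [ 0.6087 -0.0034  0.0455]
bed 0.83 [279. 213.  40.  24.] 760 med [ 0.5129 -0.0292  0.0329] z [0.0294 0.0329 0.0348 0.0357]
   top rect (array([512.2, -29.6]), array([ 75.2, 119.1]), 14.96) [ 0.5126 -0.0291  0.0329]
lap 0.73 [268. 232.  49.  28.] 998 med [ 0.5942 -0.0078  0.0429] z [0.0391 0.0429 0.0453 0.0483]
   top rect (array([595.8,  -8.6]), array([ 83.3, 123.9]), 14.72) [ 0.5942 -0.0079  0.0431]
```

```bash
cat >> h.py <<'E'
from scipy.spatial.transform import Rotation as Ro
def plan(tgt,yaw_deg,grasp=True):
    """tgt world m (grasp point unless grasp=False); jaw axis x at yaw (mod 180)"""
    s=ctrl.read_state(); R0=Ro.from_rotvec(s["eef_rot"]).as_matrix()
    best=None
    for k in (0,180):
        a=np.radians(yaw_deg+k); x=np.array([np.cos(a),np.sin(a),0]); y=np.array([0,0,-1.]); R=np.stack([x,y,np.cross(x,y)],1)
        rv=Ro.from_matrix(R0.T@R).as_rotvec()
        if best is None or np.linalg.norm(rv)<np.linalg.norm(best[0]): best=(rv,R)
    rv,R=best; t=np.array(tgt,float)
    if grasp: t=t-R[:,1]*0-np.array([0,0,ctrl.tcp_to_grasp])
    d=R0.T@(t-s["eef_pos"])*1000
    x=R0[:,0]
    print("t",round(s["time"],2),"tcp",np.round(s["eef_pos"],4),"grasp",np.round(s["eef_pos"]-R0[:,1]*ctrl.tcp_to_grasp,4),"jaw yaw",round(np.degrees(np.arctan2(x[1],x[0])),2),"down",np.round(R0[:,1],4),"F",np.round(s["contact_force"],1),"w",round(s["grip_width"]*1000,1))
    print("q",np.round(s["q"],2))
    print("tool shift mm",np.round(d,1),"turn",np.round(rv,4),"| in final frame",np.round(R.T@(t-s["eef_pos"])*1000,1))
E
python3 - <<'E'
from h import *
R0=Ro.from_rotvec(ctrl.read_state()["eef_rot"]).as_matrix(); print(R0)
plan([.634,.268,.20],14.3)
plan([.634,.268,.20],104)
p=imaging.capture("top"); C=cloud(p)
for t in ["flux_bottle","jar","parts_tray","spool"]:
    r=finder.trace(p,t)
    if r: P=C[r[0]["mask"]&(p["z_map"]>0)]; print(t,r[0]["conf"],np.percentile(P,5,0),np.percentile(P,95,0))
for r in finder.trace(p,"grip_rib"): print(r["conf"],r["box"])
# blue rib by colour
f=cv2.cvtColor(p["frame"],cv2.COLOR_RGB2HSV); m=cv2.inRange(f,(105,120,80),(130,255,255))>0
m[:, :140]=0; m[:,190:]=0; P=C[m]; T=P[P[:,2]>.035]; print(len(T),rect(T),T.mean(0))
E
```

```text
[[ 4.33032696e-01 -3.18554897e-05  9.01378213e-01]
 [-9.01378213e-01  6.71566345e-06  4.33032697e-01]
 [-1.98478213e-05 -9.99999999e-01 -2.58057425e-05]]
t 1.1 tcp [ 0.2815 -0.5859  0.2313] grasp [ 0.2815 -0.5859  0.25  ] jaw yaw -64.34 down [-0.  0. -1.] F [ 0.5  0.1 -0.4] w 85.5
q [ 1.06  0.54 -0.    1.54  0.    1.07 -0.07]
tool shift mm [-617.    50.   687.5] turn [ 0.     -1.3725 -0.    ] | in final frame [552.5  50.  740.3]
t 1.1 tcp [ 0.2815 -0.5859  0.2313] grasp [ 0.2815 -0.5859  0.25  ] jaw yaw -64.34 down [-0.  0. -1.] F [ 0.5  0.1 -0.4] w 85.5
q [ 1.06  0.54 -0.    1.54  0.    1.07 -0.07]
tool shift mm [-617.    50.   687.5] turn [ 0.      0.2035 -0.    ] | in final frame [-743.2   50.   548.6]
flux_bottle 0.61 [0.68717131 0.31539787 0.00537161] [0.71889415 0.35065174 0.10570685]
jar 0.95 [ 0.65090101 -0.45655024  0.00597143] [ 0.70218373 -0.40396037  0.08828172]
parts_tray 0.67 [0.24831588 0.36686899 0.00201412] [0.34806542 0.51144438 0.03066868]
spool 0.79 [ 0.75175178 -0.14757662  0.00317823] [ 0.79638366 -0.10044209  0.04353166]
0.76 [161.3, 235.8, 41.8, 31.0]
0.71 [432.7, 281.6, 42.0, 72.9]
58 (array([420.5, 312.2]), array([48.5,  9.3]), 84.89) [0.42055324 0.31113256 0.04522675]
```

>>> {"method": "apply_moves", "body": {
  "deltas": "-26 0 29 0 0 0 1;-26 0 29 0 0 0 1;-26 0 29 0 0 0 1;-26 0 29 0 0 0 1;-26 0 29 0 0 0 1;-26 0 29 0 0 0 1;-26 0 29 0 0 0 1;-26 0 29 0 0 0 1;-26 0 29 0 0 0 1;-26 0 29 0 0 0 1;-26 0 29 0 0 0 1;-26 0 29 0 0 0 1;-26 0 29 0 0 0 1;-26 0 29 0 0 0 1;-26 0 29 0 0 0 1;-26 0 29 0 0 0 1;-26 0 29 0 0 0 1;-26 0 29 0 0 0 1;-26 0 29 0 0 0 1;-26 0 29 0 0 0 1",
  "force": 40
}}

```text
time: 3.07
eef_pos: [0.5932, 0.1524, 0.2292]
eef_rot: [-1.388, 0.88, -0.901]
contact_force: [1.1, -0.5, -0.6]
grip_width: 0.0858
```

```bash
python3 -c "
from h import *
plan([.634,.268,.14],0)"
```

```text
t 3.07 tcp [0.5932 0.1524 0.2292] grasp [0.5931 0.1526 0.2479] jaw yaw -65.57 down [ 0.0071 -0.0123 -0.9999] F [ 1.1 -0.5 -0.6] w 85.8
q [-0.12  0.49 -0.3   1.63  0.18  1.04 -1.62]
tool shift mm [-89.9 106.8  84.8] turn [ 0.0069 -1.1443  0.0133] | in final frame [ 40.8 107.9 115.6]
```

>>> {"method": "apply_moves", "body": {
  "deltas": "-25 0 24 0 -0.12 0 1;-25 5 20 0 -0.12 0 1;-20 5 25 0 -0.12 0 1;0 5 0 0 -0.12 0 1;0 5 0 0 -0.12 0 1;0 5 0 0 -0.12 0 1;0 5 0 0 -0.12 0 1;0 5 0 0 -0.12 0 1;0 5 0 0 -0.12 0 1;0 0 0 0 -0.06 0 1;0 0 0 0 0 0 1"
}}

```text
time: 3.98
eef_pos: [0.6173, 0.2686, 0.1859]
eef_rot: [-1.574, -0.042, 0.028]
contact_force: [0.5, -0.5, -0.1]
grip_width: 0.0855
```

```bash
python3 -c "
from h import *
plan([.634,.268,.14],0)
p=imaging.capture('wrist'); save(p,'w1.png'); C=cloud(p)
for t in ['pin','pin_stand']:
  for r in finder.trace(p,t)[:2]:
    P=C[r['mask']&(p['z_map']>0)]; print(t,r['conf'],r['box'],len(P)); 
    if len(P):
      zt=np.percentile(P[:,2],90); T=P[abs(P[:,2]-zt)<.004]; print(rect(T),T.mean(0))
"
```

```text
t 3.98 tcp [0.6173 0.2686 0.1859] grasp [0.6171 0.2686 0.2046] jaw yaw 2.57 down [ 0.0091 -0.0032 -1.    ] F [ 0.5 -0.5 -0.1] w 85.5
q [-0.12  0.68 -0.55  1.49  0.4   1.07 -0.72]
tool shift mm [16.1 64.7 -1.1] turn [0.0034 0.0448 0.009 ] | in final frame [16.7 64.6 -0.6]
pin 0.82 [300.1, 204.8, 26.0, 33.5] 631
(array([636.7, 268.3]), array([18.8, 19. ]), 64.92) [0.63646725 0.26852543 0.07523723]
pin_stand 0.95 [296.5, 193.2, 51.7, 58.5] 1378
(array([636.8, 268. ]), array([40. , 40.5]), 24.53) [0.63554006 0.27247455 0.0353606 ]
```

View pics/w1.png

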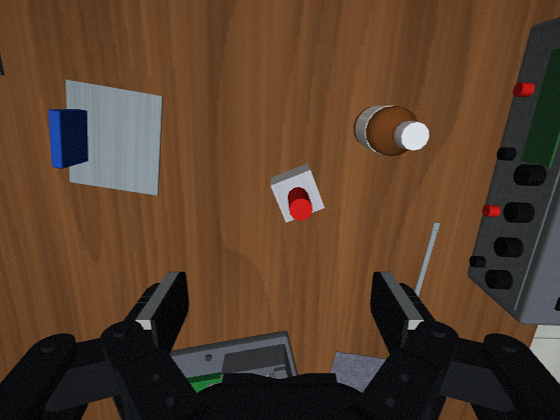

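The wrist view shows the pin handle at (300,205) in its stand, with the bottle well clear at (395,135). The three cameras agree to about 2 mm, so I'm descending.

>>> {"method": "apply_moves", "body": {
  "deltas": "18 25 0 0.003 0.045 0.009 1;0 30 0 0 0 0 1;0 30 0 0 0 0 1;0 30 0 0 0 0 1;0 20 0 0 0 0 1;0 5 0 0 0 0 1;0 0 0 0 0 0 1"
}}

```text
time: 4.72
eef_pos: [0.6412, 0.2713, 0.0463]
eef_rot: [-1.568, 0.008, -0.025]
contact_force: [-0.0, 0.1, 0.3]
grip_width: 0.0854
```

```bash
python3 -c "
from h import *
plan([.6355,.2685,.06],0)
"
```

```text
t 4.72 tcp [0.6412 0.2713 0.0463] grasp [0.641  0.2712 0.065 ] jaw yaw -1.18 down [ 0.011   0.0021 -0.9999] F [-0.   0.1  0.3] w 85.4
q [-0.17  0.88 -0.47  1.49  0.47  0.88 -0.82]
tool shift mm [-5.7  4.9 -2.9] turn [-0.0022 -0.0205  0.0109] | in final frame [-5.7  5.  -2.8]
```

>>> {"method": "apply_moves", "body": {
  "deltas": "-6 5 -3 -0.002 -0.02 0.011 1;0 0 0 0 0 0 1"
}}

```text
time: 4.88
eef_pos: [0.6355, 0.2687, 0.0427]
eef_rot: [-1.57, -0.001, -0.0]
contact_force: [0.2, 0.3, -1.0]
grip_width: 0.0856
```

```bash
python3 -c "
from h import *
plan([.6355,.2685,.06],0)
"
```

```text
t 4.88 tcp [0.6355 0.2687 0.0427] grasp [0.6355 0.2687 0.0614] jaw yaw 0.01 down [ 5.e-04  4.e-04 -1.e+00] F [ 0.2  0.3 -1. ] w 85.6
q [-0.17  0.88 -0.47  1.5   0.47  0.88 -0.8 ]
tool shift mm [ 0.   1.4 -0.2] turn [-0.0004  0.0002  0.0005] | in final frame [ 0.   1.4 -0.2]
```

Close.

>>> {"method": "apply_moves", "body": {
  "deltas": "0 1 0 0 0 0 -1;0 0 0 0 0 0 -1;0 0 0 0 0 0 -1;0 0 0 0 0 0 -1;0 0 0 0 0 0 -1;0 0 0 0 0 0 -1;0 0 0 0 0 0 -1;0 0 0 0 0 0 -1;0 0 0 0 0 0 -1;0 0 0 0 0 0 -1",
  "force": 40
}}

```text
time: 5.72
eef_pos: [0.638, 0.2704, 0.0477]
eef_rot: [-1.567, -0.005, -0.006]
contact_force: [0.6, -0.3, 0.4]
grip_width: 0.0188
```

```bash
python3 -c "
from h import *
plan([.6355,.2685,.06],0)
"
```

```text
t 5.72 tcp [0.638  0.2704 0.0477] grasp [0.6378 0.2703 0.0664] jaw yaw -0.05 down [ 0.0072  0.004  -1.    ] F [ 0.6 -0.3  0.4] w 18.8
q [-0.16  0.87 -0.48  1.5   0.47  0.88 -0.8 ]
tool shift mm [-2.5  6.4 -1.9] turn [-0.004  -0.0008  0.0072] | in final frame [-2.5  6.4 -1.9]
```

>>> {"method": "apply_moves", "body": {
  "deltas": "0 -15 0 0 0 0 -1;0 -25 0 0 0 0 -1;0 -30 0 0 0 0 -1;0 -30 0 -0.004 0 0.007 -1;0 -10 0 0 0 0 -1"
}}

```text
time: 6.13
eef_pos: [0.636, 0.2695, 0.1615]
eef_rot: [-1.572, 0.003, 0.003]
contact_force: [1.2, 1.2, -1.0]
grip_width: 0.0186
```

```bash
python3 -c "
from h import *
plan([.634,.268,.20],0)
p=imaging.capture('wrist'); save(p,'w2.png'); 
p=imaging.capture('scene'); x,y=map(int,proj(p,[.638,.27,.15])); cv2.imwrite('pics/s2.png',cv2.resize(p['frame'][y-70:y+80,x-90:x+90,::-1],None,fx=4,fy=4))
C=cloud(p)
for r in finder.trace(p,'pin')[:2]:
    P=C[r['mask']&(p['z_map']>0)]; print(r['conf'],r['box'],len(P)); 
    if len(P): print(np.percentile(P,[2,50,98],axis=0))
"
```

```text
t 6.13 tcp [0.636  0.2695 0.1615] grasp [0.6361 0.2695 0.1802] jaw yaw -0.0 down [-0.004  -0.0012 -1.    ] F [ 1.2  1.2 -1. ] w 18.6
q [-0.13  0.74 -0.53  1.44  0.4   1.07 -0.75]
tool shift mm [ -2.1 -19.8  -1.5] turn [ 0.0012 -0.     -0.004 ] | in final frame [ -2.  -19.8  -1.5]
0.49 [396.1, 257.9, 51.7, 43.9] 1185
[[ 0.40896712  0.26121741 -0.00131845]
 [ 0.44615671  0.31115111  0.00220172]
 [ 0.49506012  0.35688499  0.04407473]]
```

View pics/w2.png

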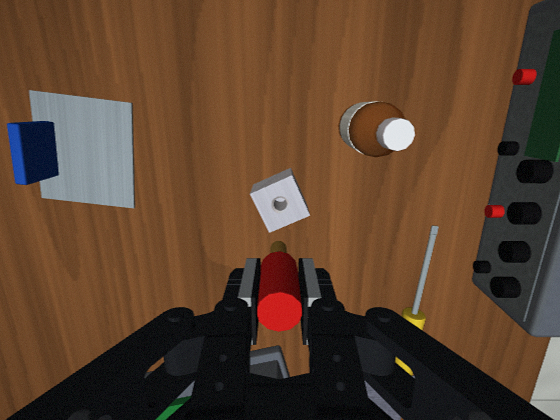

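View pics/s2.png

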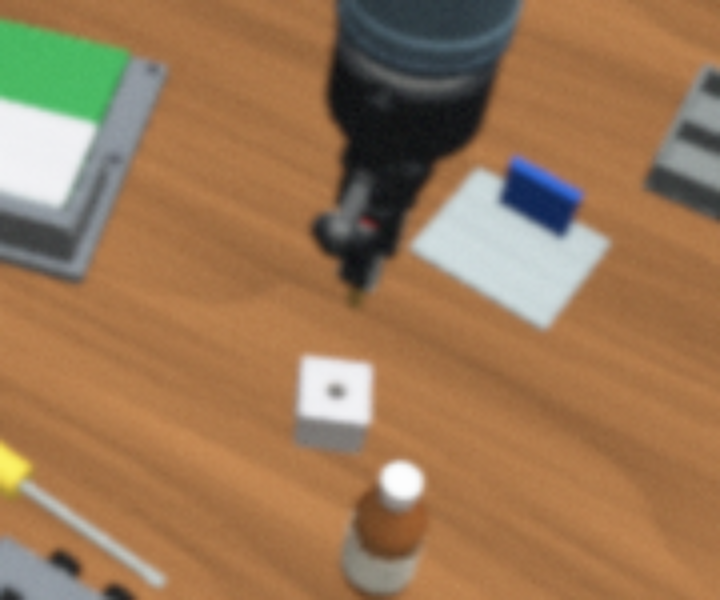

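The pin is held upright between the pads, with its brass shaft at (278,245) and the stand empty. Next I'm measuring where it sits in the tool frame.

```bash
cat >> h.py <<'E'
def pin_in_tool(p):
    s=ctrl.read_state(); R0=Ro.from_rotvec(s["eef_rot"]).as_matrix()
    C=cloud(p); T=((C-s["eef_pos"])@R0)*1000
    f=cv2.cvtColor(p["frame"],cv2.COLOR_RGB2HSV)
    near=(p["z_map"]>0)&(abs(T[...,0])<25)&(abs(T[...,2])<30)&(abs(T[...,1])<60)
    red=near&(((f[...,0]<6)|(f[...,0]>174))&(f[...,1]>150)&(f[...,2]>80))
    P=T[red]; print("red",len(P),np.round(np.percentile(P,[1,50,99],axis=0),1))
    top=P[P[:,1]<np.percentile(P[:,1],1)+4]; print("top y",np.round(np.median(top[:,1]),1),"rect xz",cv2.minAreaRect(top[:,[0,2]].astype(np.float32)))
    b=near&(f[...,0]>8)&(f[...,0]<35)&(f[...,1]>80)&(T[...,1]<45)&(T[...,1]>-5)
    P=T[b]; print("brass",len(P), np.round(np.percentile(P,[2,50,98],axis=0),1) if len(P) else "")
E
python3 -c "
from h import *
pin_in_tool(imaging.capture('wrist'))
plan([.494,-.2665,.16],0)"
```

```text
red 2487 [[ -8.1 -30.5 -10.2]
 [ -0.3 -28.8   4.1]
 [  9.7   8.3   8.6]]
top y -29.3 rect xz ((0.9797725677490234, -1.3208398818969727), (20.47613525390625, 18.596044540405273), 89.73523712158203)
brass 169 [[-3.7 -4.6  0.3]
 [ 1.1 27.5  2.8]
 [10.2 35.5 11.2]]
t 6.33 tcp [0.6336 0.2676 0.1552] grasp [0.6338 0.2677 0.1739] jaw yaw 0.0 down [-0.0102 -0.005  -0.9999] F [ 0.1 -0.3 -0.4] w 18.7
q [-0.13  0.75 -0.53  1.45  0.4   1.06 -0.75]
tool shift mm [-139.5   18.  -534. ] turn [ 0.005   0.0001 -0.0102] | in final frame [-139.6   13.9 -534.1]
```

>>> {"method": "apply_moves", "body": {
  "deltas": "-10 -2 -38 0.005 0 -0.01 -1;-10 0 -38 0 0 0 -1;-10 0 -38 0 0 0 -1;-10 0 -38 0 0 0 -1;-10 0 -38 0 0 0 -1;-10 0 -38 0 0 0 -1;-10 0 -38 0 0 0 -1;-10 0 -38 0 0 0 -1;-10 0 -38 0 0 0 -1;-10 0 -38 0 0 0 -1;-10 0 -38 0 0 0 -1;-10 0 -38 0 0 0 -1;-10 0 -30 0 0 0 -1;0 0 0 0 0 0 -1"
}}

```text
time: 7.5
eef_pos: [0.4779, -0.238, 0.1307]
eef_rot: [-1.562, 0.029, 0.039]
contact_force: [-0.2, -1.4, -1.5]
grip_width: 0.0188
```

```bash
python3 -c "
from h import *
plan([.494,-.2665,.13],0)"
```

```text
t 7.5 tcp [ 0.4779 -0.238   0.1307] grasp [ 0.4787 -0.2382  0.1494] jaw yaw 0.36 down [-0.0434  0.0081 -0.999 ] F [-0.2 -1.4 -1.5] w 18.8
q [ 0.77  0.55 -0.51  1.87  0.36  0.86  0.07]
tool shift mm [ 16.7  18.5 -28.7] turn [-0.0083  0.0062 -0.0434] | in final frame [ 16.1  19.4 -28.5]
```

>>> {"method": "apply_moves", "body": {
  "deltas": "8 5 -15 -0.008 0.006 -0.044 -1;8 5 -14 0 0 0 -1;0 0 0 0 0 0 -1;0 0 0 0 0 0 -1"
}}

```text
time: 7.83
eef_pos: [0.4871, -0.2694, 0.1132]
eef_rot: [-1.566, 0.013, 0.001]
contact_force: [-0.1, -0.2, -0.9]
grip_width: 0.0191
```

```bash
cat > t.py <<'E'
from h import *
import sys
p=imaging.capture('wrist'); save(p,sys.argv[1]); plan([.494,-.2665,.13],0)
s=ctrl.read_state(); R0=Ro.from_rotvec(s["eef_rot"]).as_matrix()
pin_in_tool(p)
C=cloud(p); T=((C-s["eef_pos"])@R0)*1000
r=finder.trace(p,'red_terminal')
for q in r[:2]:
    P=C[q['mask']&(p['z_map']>0)]; print(q['conf'],q['box'],len(P))
    top=P[abs(P[:,2]-.036)<.005]; print(rect(top),"z",np.median(top[:,2]))
for n in ['red_terminal_mouth']:
  for q in finder.trace(p,n)[:2]: print(n,q['conf'],q['box'])
E
python3 t.py w3.png
```

```text
t 7.88 tcp [ 0.4871 -0.2693  0.1132] grasp [ 0.4873 -0.2694  0.1319] jaw yaw -0.41 down [-0.0091  0.0049 -0.9999] F [-0.2  0.  -0.7] w 18.9
q [ 0.8   0.6  -0.5   1.84  0.38  0.81  0.1 ]
tool shift mm [6.9 1.8 2.9] turn [-0.0049 -0.0071 -0.0091] | in final frame [6.9 1.9 2.8]
red 2656 [[ -9.  -28.9 -10.7]
 [ -0.7 -26.9   3.9]
 [  8.9  10.3   8. ]]
top y -27.6 rect xz ((0.31072139739990234, -1.9711408615112305), (18.845417022705078, 20.19628143310547), 10.50142765045166)
brass 166 [[-9.  -3.7 -0.5]
 [-0.4 28.7  2.2]
 [ 9.7 36.6 10.6]]
0.56 [291.8, 212.3, 76.2, 79.6] 4250
(array([ 496.3, -267.8]), array([46.1, 47. ]), 15.67) z 0.0357440616073645
0.15 [281.8, 286.6, 44.8, 93.1] 3088
(array([0., 0.]), array([0., 0.]), 0.0) z nan
red_terminal_mouth 0.97 [294.1, 214.3, 76.1, 82.7]
  return _methods._mean(a, axis=axis, dtype=dtype,
  ret = ret.dtype.type(ret / rcount)
```

View pics/w3.png

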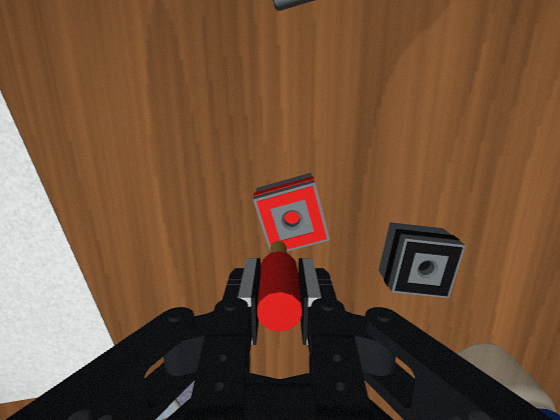

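The wrist view shows the red terminal's hole at (292,218), the pin tip at (278,245), and the black terminal away at (426,267). I'll centre the pin and go lower.

>>> {"method": "apply_moves", "body": {
  "deltas": "9 10 3.5 -0.005 -0.007 -0.009 -1;0 10 0 0 0 0 -1;0 0 0 0 0 0 -1"
}}

```text
time: 8.23
eef_pos: [0.4988, -0.2622, 0.0931]
eef_rot: [-1.572, -0.008, 0.001]
contact_force: [1.2, 0.6, -1.3]
grip_width: 0.0187
```

```bash
python3 t.py w4.png 2>/dev/null; python3 -c "
import cv2;i=cv2.imread('pics/w4.png');cv2.imwrite('pics/w4z.png',cv2.resize(i[150:340,190:390],None,fx=3.1,fy=3.1))"
```

```text
t 8.28 tcp [ 0.4994 -0.2618  0.0938] grasp [ 0.4993 -0.2618  0.1125] jaw yaw 0.37 down [ 4.9e-03 -5.0e-04 -1.0e+00] F [-1.   0.6  0. ] w 18.8
q [ 0.77  0.63 -0.48  1.85  0.4   0.76  0.07]
tool shift mm [ -5.4 -17.5  -4.7] turn [0.0005 0.0064 0.0049] | in final frame [ -5.4 -17.5  -4.7]
red 4272 [[-23.9 -28.  -18.7]
 [ -1.   -7.7   3.7]
 [ 18.5  59.   17. ]]
top y -26.9 rect xz ((-0.47795581817626953, -2.0144290924072266), (19.97868537902832, 18.536638259887695), 89.86653137207031)
brass 144 [[-5.3 22.9 -0.9]
 [-1.1 30.1  1.8]
 [ 3.1 37.7  2.8]]
red_terminal_mouth 0.89 [277.2, 225.2, 83.4, 76.9]
```

View pics/w4z.png

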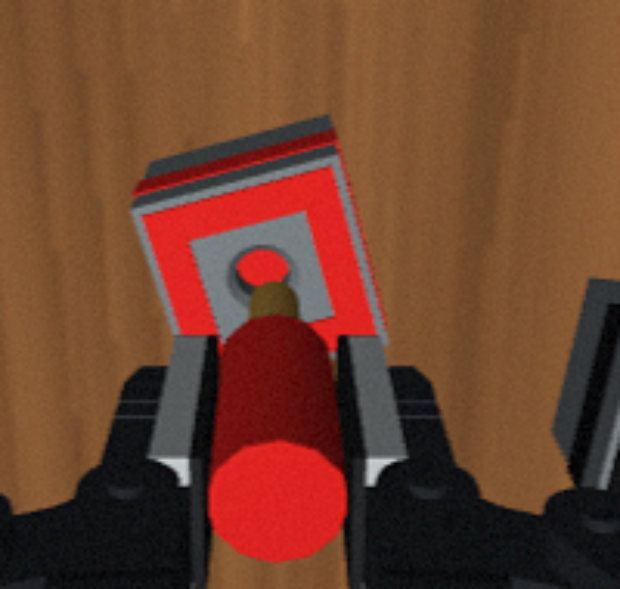

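```bash
cat >> h.py <<'E'
def ray_world(p,u,v,z):
    f=p["z_map"].shape[0]/2/np.tan(np.radians(p["vertical_fov"]/2))
    d=np.array([(u-p["cx"])/f,(v-p["cy"])/f,1.])@p["R"]; o=-p["t"]@p["R"]
    return o+d*(z-o[2])/d[2]
E
python3 -c "
from h import *
p=imaging.capture('wrist'); save(p,'w5.png')
s=ctrl.read_state(); print(s['eef_pos'])
i=p['frame'][:,:,::-1]; cv2.imwrite('pics/w5z.png',cv2.resize(i[190:340,200:360],None,fx=5,fy=4,interpolation=cv2.INTER_CUBIC))
plan([.496,-.2655,.13],0)
print(ray_world(p,274.7,239.8,.036)-s['eef_pos'], ray_world(p,279.7,311.3,s['eef_pos'][2]+.0275)-s['eef_pos'])
pin_in_tool(p)
"
```

```text
[ 0.49979315 -0.26326096  0.09513762]
t 8.43 tcp [ 0.4998 -0.2633  0.0951] grasp [ 0.4997 -0.2632  0.1138] jaw yaw 0.27 down [ 0.0064 -0.0019 -1.    ] F [ 0.2  0.  -0.2] w 18.9
q [ 0.77  0.63 -0.48  1.85  0.4   0.76  0.07]
tool shift mm [ -3.7 -16.2  -2.3] turn [0.002  0.0048 0.0064] | in final frame [ -3.8 -16.2  -2.2]
[-0.00248175 -0.00596411 -0.05913762] [ 0.00010405 -0.00118069  0.0275    ]
red 4192 [[-23.9 -28.4 -18.5]
 [ -0.6  -9.4   4.5]
 [ 18.   59.9  18.5]]
top y -27.4 rect xz ((0.02806854248046875, -1.4772958755493164), (18.5627498626709, 19.9928035736084), 1.0251986980438232)
brass 147 [[-4.7 11.4  0.2]
 [-0.6 29.9  2.5]
 [ 8.8 37.   3.5]]
```

View pics/w5z.png

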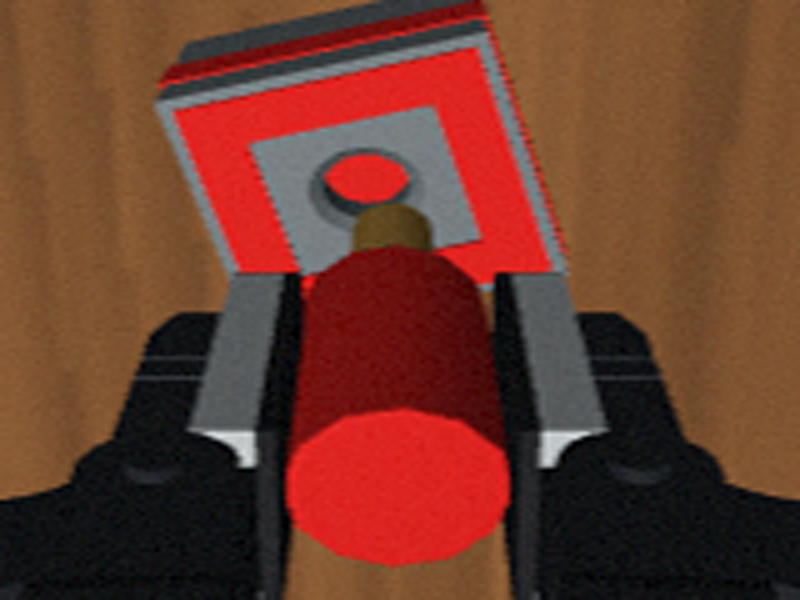

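```bash
python3 -c "
from h import *
p=imaging.capture('wrist'); save(p,'w6.png')
s=ctrl.read_state(); print(s['eef_pos'])
# use pixels measured in w5; report shift of this view vs w5 
a=cv2.imread('pics/w5.png',0)[150:240,230:330]; b=p['frame'][:,:,::-1].copy(); b=cv2.cvtColor(b,cv2.COLOR_BGR2GRAY)
r=cv2.matchTemplate(b,a,cv2.TM_CCOEFF_NORMED); _,m,_,l=cv2.minMaxLoc(r); print(m,l)
du,dv=l[0]-230,l[1]-150
h=ray_world(p,273.2+du,237.7+dv,.036)-s['eef_pos']; t=ray_world(p,279.6,312,s['eef_pos'][2]+.0275)-s['eef_pos']
print(h,t)
plan([.496,-.2655,.13],0)
"
```

```text
[ 0.49975335 -0.2636178   0.09530723]
0.9602241516113281 (230, 149)
[-0.00340598 -0.00390098 -0.05930723] [ 0.00013449 -0.00168108  0.0275    ]
t 8.48 tcp [ 0.4998 -0.2636  0.0953] grasp [ 0.4996 -0.2636  0.114 ] jaw yaw 0.24 down [ 0.0066 -0.0023 -1.    ] F [-0.3  0.1  0.4] w 18.3
q [ 0.77  0.63 -0.48  1.85  0.4   0.76  0.07]
tool shift mm [ -3.7 -16.   -1.9] turn [0.0023 0.0042 0.0066] | in final frame [ -3.8 -16.   -1.9]
```

>>> {"method": "apply_moves", "body": {
  "deltas": "-3.5 2 -2 0.002 0.004 0.006 -1;0 0 0 0 0 0 -1;0 0 0 0 0 0 -1"
}}

```text
time: 8.73
eef_pos: [0.4961, -0.2666, 0.0939]
eef_rot: [-1.572, -0.0, -0.002]
contact_force: [0.9, 0.2, -0.5]
grip_width: 0.0184
```

```bash
python3 -c "
from h import *
plan([.4962,-.2658,.075],0,False)
p=imaging.capture('wrist'); save(p,'w7.png'); plan([.4962,-.2658,.075],0,False)
i=p['frame'][:,:,::-1]; cv2.imwrite('pics/w7z.png',cv2.resize(i[190:340,200:360],None,fx=5,fy=4,interpolation=cv2.INTER_CUBIC))
"
```

```text
t 8.73 tcp [ 0.4961 -0.2666  0.0939] grasp [ 0.4961 -0.2665  0.1126] jaw yaw -0.05 down [ 0.001  -0.0011 -1.    ] F [ 0.9  0.2 -0.5] w 18.4
q [ 0.77  0.63 -0.48  1.85  0.4   0.76  0.07]
tool shift mm [ 0.  18.9  0.8] turn [ 0.0011 -0.0009  0.001 ] | in final frame [ 0.1 18.9  0.8]
t 8.78 tcp [ 0.496  -0.2667  0.0938] grasp [ 0.4959 -0.2667  0.1125] jaw yaw -0.07 down [ 7.0e-04 -1.2e-03 -1.0e+00] F [ 0.2 -1.  -0.1] w 18.4
q [ 0.77  0.63 -0.48  1.85  0.4   0.76  0.07]
tool shift mm [ 0.2 18.8  1. ] turn [ 0.0012 -0.0012  0.0007] | in final frame [ 0.2 18.8  0.9]
```

View pics/w7z.png

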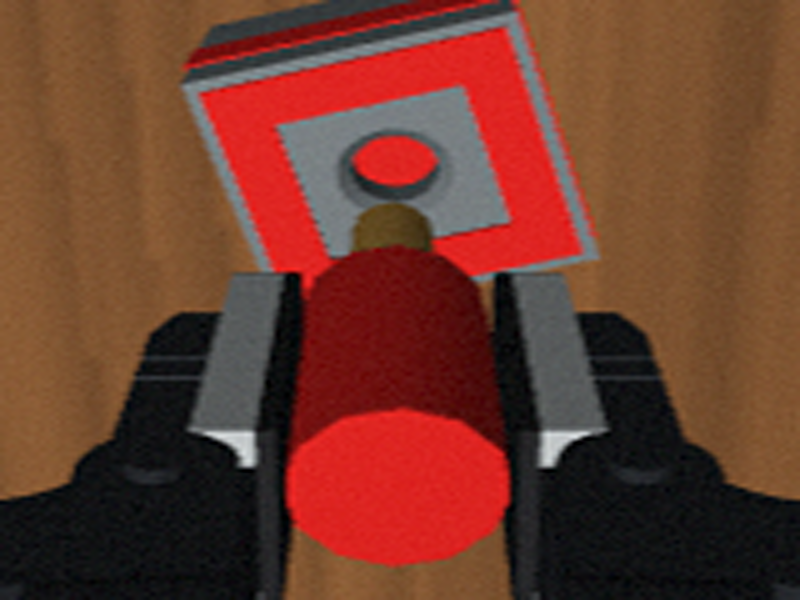

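X is aligned (hole at about 394, pin at 394). I'm descending in small steps and watching the force.

>>> {"method": "apply_moves", "body": {
  "deltas": "0 8 1 0.001 -0.001 0.001 -1;0 6 0 0 0 0 -1;0 4 0 0 0 0 -1;0 1 0 0 0 0 -1"
}}

```text
time: 9.12
eef_pos: [0.496, -0.2661, 0.0733]
eef_rot: [-1.571, 0.0, -0.001]
contact_force: [-0.5, -0.1, -0.9]
grip_width: 0.019
```

```bash
python3 -c "
from h import *
p=imaging.capture('wrist'); save(p,'w8.png'); plan([.4962,-.2658,.075],0,False)
i=p['frame'][:,:,::-1]; cv2.imwrite('pics/w8z.png',cv2.resize(i[190:340,200:360],None,fx=5,fy=4,interpolation=cv2.INTER_CUBIC))
"
```

```text
t 9.17 tcp [ 0.4959 -0.266   0.0732] grasp [ 0.4959 -0.266   0.0919] jaw yaw -0.04 down [ 1.e-04 -4.e-04 -1.e+00] F [ 0.4  0.6 -0. ] w 18.7
q [ 0.76  0.66 -0.46  1.85  0.42  0.73  0.06]
tool shift mm [ 0.3 -1.8  0.2] turn [ 0.0004 -0.0007  0.0001] | in final frame [ 0.3 -1.8  0.2]
```

View pics/w8z.png

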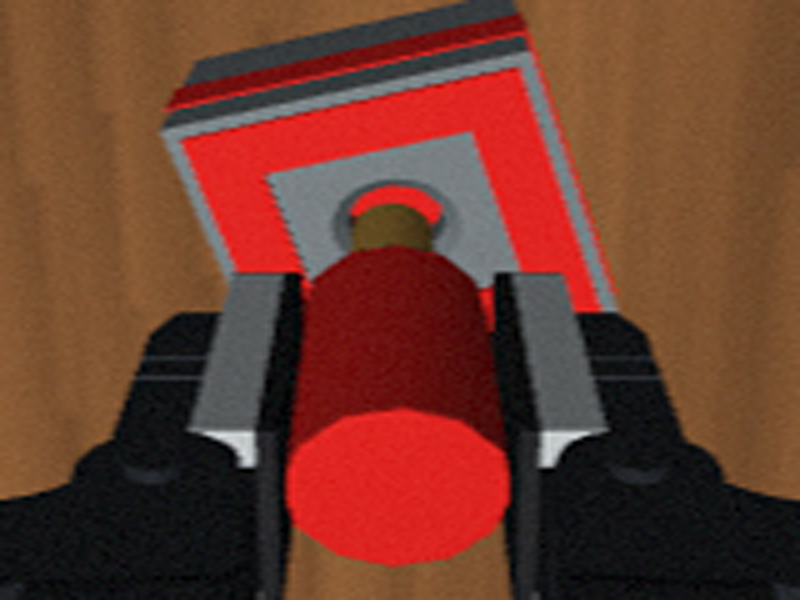

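>>> {"method": "apply_moves", "body": {
  "deltas": "0.3 4 0.2 0 0 0 -1;0 4 0 0 0 0 -1;0 4 0 0 0 0 -1"
}}

```text
time: 9.42
eef_pos: [0.4969, -0.2659, 0.0608]
eef_rot: [-1.572, -0.0, -0.001]
contact_force: [-0.2, -0.2, 0.0]
grip_width: 0.0187
```

```bash
python3 -c "
from h import *
plan([.4962,-.2658,.047],0,False)
"
```

```text
t 9.42 tcp [ 0.4969 -0.2659  0.0608] grasp [ 0.4968 -0.2659  0.0795] jaw yaw -0.03 down [ 1.2e-03 -8.0e-04 -1.0e+00] F [-0.2 -0.2  0. ] w 18.7
q [ 0.75  0.68 -0.45  1.86  0.44  0.7   0.05]
tool shift mm [-0.7 13.8  0.1] turn [ 0.0008 -0.0006  0.0012] | in final frame [-0.7 13.8  0.1]
```

No contact force, so the tip is inside the hole. Continuing down.

>>> {"method": "apply_moves", "body": {
  "deltas": "-0.5 4 0 0 0 0.001 -1;0 4 0 0 0 0 -1;0 3 0 0 0 0 -1;0 3 0 0 0 0 -1"
}}

```text
time: 9.75
eef_pos: [0.4965, -0.266, 0.0469]
eef_rot: [-1.573, 0.001, 0.0]
contact_force: [-16.2, 6.4, 60.7]
grip_width: 0.0185
```

>>> {"method": "apply_moves", "body": {
  "deltas": "0 2 0 0 0 0 -1;0 2 0 0 0 0 -1"
}}

```text
time: 9.92
eef_pos: [0.4965, -0.266, 0.0472]
eef_rot: [-1.575, 0.003, 0.002]
contact_force: [-7.0, 2.2, 22.5]
grip_width: 0.0186
```

>>> {"method": "apply_moves", "body": {
  "deltas": "0 0 0 0 0 0 -0.4;0 0 0 0 0 0 0;0 0 0 0 0 0 0.3;0 0 0 0 0 0 0.3;0 0 0 0 0 0 0.3"
}}

```text
time: 10.33
eef_pos: [0.4972, -0.2661, 0.0479]
eef_rot: [-1.576, 0.002, 0.001]
contact_force: [-0.1, -0.3, -0.5]
grip_width: 0.0557
```

```bash
python3 -c "
from h import *
plan([.4962,-.2658,.12],0,False)
for cam in ['wrist','scene']:
  p=imaging.capture(cam); save(p,'r_%s.png'%cam)
  C=cloud(p); f=cv2.cvtColor(p['frame'],cv2.COLOR_RGB2HSV)
  m=(p['z_map']>0)&(((f[...,0]<6)|(f[...,0]>174))&(f[...,1]>150)&(f[...,2]>80))&(abs(C[...,0]-.496)<.03)&(abs(C[...,1]+.266)<.03)
  P=C[m&(C[...,2]>.045)]; print(cam,len(P),P[:,2].max() if len(P) else '',np.percentile(P[:,2],[50,90,97]), rect(P[P[:,2]>.07]))
  print('flat', np.median(C[m&(C[...,2]<.042)&(C[...,2]>.03)][:,2]))
"
```

```text
t 10.33 tcp [ 0.4972 -0.2661  0.0479] grasp [ 0.4972 -0.266   0.0666] jaw yaw -0.03 down [-0.0018 -0.0054 -1.    ] F [-0.1 -0.3 -0.5] w 55.7
q [ 0.73  0.7  -0.44  1.86  0.45  0.68  0.03]
tool shift mm [ -1.1 -72.1  -0.1] turn [ 0.0054 -0.0006 -0.0018] | in final frame [ -1.  -72.1   0.3]
wrist 2487 0.07689671228364553 [0.07469922 0.07582638 0.07618774] (array([ 496.6, -267.7]), array([19.5, 19.7]), 42.76)
flat 0.036126409275408417
scene 69 0.10737191496975897 [0.06694923 0.07612712 0.10444224] (array([ 503.9, -260.8]), array([45.4, 15.9]), 37.91)
flat 0.035527266152400025
```

View pics/r_wrist.png

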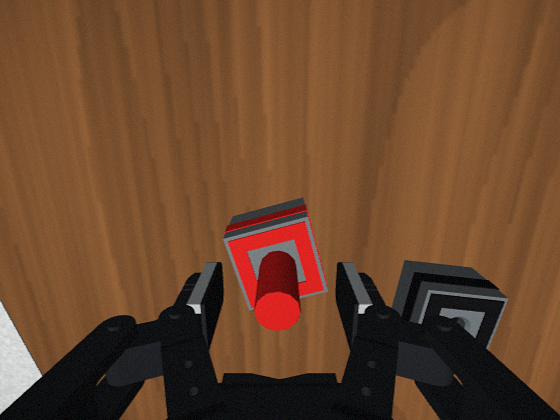

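The pin top measures 75.5–76 mm (expected 76) and the terminal face 36 mm, so the pin is fully home in the red terminal and released. I'm retreating up and over to the strip.

>>> {"method": "apply_moves", "body": {
  "deltas": "0 -20 0 0.005 0 -0.002 0.3;0 -35 0 0 0 0 0.6;0 -40 0 0 0 0 1;0 -5 0 0 0 0 1;-5 0 36 0 0.012 0 1;-5 0 38 0 0.012 0 1;-5 0 38 0 0.012 0 1;-5 0 38 0 0.012 0 1;-5 0 38 0 0.012 0 1;-5 0 38 0 0.012 0 1;-5 0 38 0 0.012 0 1;-5 0 38 0 0.012 0 1;-5 0 38 0 0.012 0 1;-5 0 38 0 0.012 0 1;0 0 38 0 0 0 1;0 0 38 0 0 0 1;0 0 30 0 0 0 1;0 0 0 0 0 0 1"
}}

```text
time: 11.93
eef_pos: [0.4853, 0.237, 0.1501]
eef_rot: [-1.566, 0.104, -0.114]
contact_force: [-0.2, 0.1, 0.0]
grip_width: 0.0854
```

```bash
python3 -c "
from h import *
plan([.423,.312,.15],-7)
p=imaging.capture('wrist'); save(p,'w10.png'); plan([.423,.312,.15],-7); C=cloud(p)
f=cv2.cvtColor(p['frame'],cv2.COLOR_RGB2HSV); m=(cv2.inRange(f,(105,120,60),(130,255,255))>0)&(p['z_map']>0)
P=C[m]; P=P[(abs(P[:,0]-.423)<.05)&(abs(P[:,1]-.312)<.05)]; T=P[P[:,2]>.040]; print(len(T),rect(T),T.mean(0))
for r in finder.trace(p,'strip')[:1]:
  P=C[r['mask']&(p['z_map']>0)]; T=P[abs(P[:,2]-.003)<.004]; print(r['conf'],rect(T))
"
```

```text
t 11.93 tcp [0.4853 0.237  0.1501] grasp [0.4851 0.237  0.1688] jaw yaw -7.98 down [ 0.0066  0.0019 -1.    ] F [-0.2  0.1  0. ] w 85.4
q [-0.09  0.52 -0.58  1.88  0.38  0.85 -1.  ]
tool shift mm [-72.2  18.6  65.6] turn [-0.0028 -0.0171  0.0063] | in final frame [-70.9  18.8  66.8]
t 11.98 tcp [0.485  0.234  0.1497] grasp [0.4849 0.234  0.1684] jaw yaw -8.06 down [ 5.5e-03 -6.0e-04 -1.0e+00] F [-1.   0.3  0.3] w 85.2
q [-0.09  0.52 -0.58  1.88  0.38  0.85 -1.  ]
tool shift mm [-72.4  18.   68.5] turn [-0.0001 -0.0184  0.0055] | in final frame [-71.   18.4  69.9]
872 (array([422.8, 312.7]), array([49.2, 10.1]), 83.01) [0.42310519 0.31355797 0.04414558]
0.85 (array([452.7, 309.3]), array([101.1,  90.5]), 82.99)
```

View pics/w10.png

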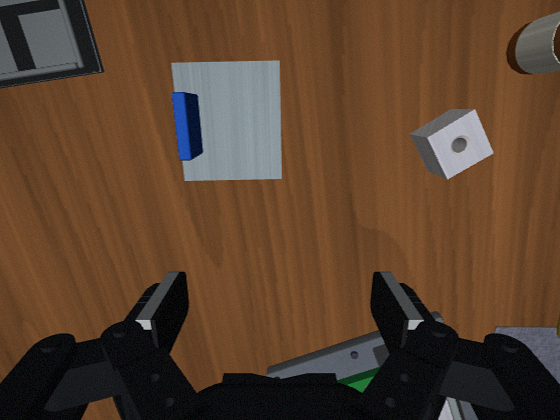

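The rib is at (422.9, 313.0) mm with strip yaw −7.0°; all views agree.

>>> {"method": "apply_moves", "body": {
  "deltas": "-28 5 27 0 -0.018 0.005 1;-28 5 27 0 0 0 1;-14 5 14 0 0 0 0.5;0 0 0 0 0 0 0.2;0 0 0 0 0 0 0.2"
}}

```text
time: 12.45
eef_pos: [0.427, 0.2983, 0.1315]
eef_rot: [-1.579, 0.11, -0.111]
contact_force: [0.7, -0.1, -0.2]
grip_width: 0.0522
```

```bash
python3 -c "
from h import *
plan([.4229,.313,.028],-7)
"
```

```text
t 12.45 tcp [0.427  0.2983 0.1315] grasp [0.427  0.2985 0.1502] jaw yaw -8.03 down [ 1.000e-04 -1.070e-02 -9.999e-01] F [ 0.7 -0.1 -0.2] w 52.2
q [-0.25  0.53 -0.58  1.93  0.41  0.81 -1.19]
tool shift mm [ -6.3 122.1  15.3] turn [ 0.0106 -0.018   0.0015] | in final frame [ -5.9 122.2  14.1]
```

>>> {"method": "apply_moves", "body": {
  "deltas": "-6 20 14 0.01 -0.018 0.001 0.2;0 25 0 0 0 0 0.2;0 20 0 0 0 0 0.2;0 5 0 0 0 0 0.2;0 0 0 0 0 0 0.2"
}}

```text
time: 12.87
eef_pos: [0.431, 0.3021, 0.0602]
eef_rot: [-1.573, 0.102, -0.112]
contact_force: [-0.4, 0.8, 0.4]
grip_width: 0.051
```

```bash
python3 -c "
from h import *
plan([.4229,.313,.028],-7)
p=imaging.capture('wrist'); save(p,'w11.png'); plan([.4229,.313,.028],-7); C=cloud(p)
f=cv2.cvtColor(p['frame'],cv2.COLOR_RGB2HSV); m=(cv2.inRange(f,(105,120,60),(130,255,255))>0)&(p['z_map']>0)
P=C[m]; P=P[(abs(P[:,0]-.423)<.05)&(abs(P[:,1]-.312)<.05)]; T=P[P[:,2]>.040]; print(len(T),rect(T),T.mean(0))
"
```

```text
t 12.87 tcp [0.431  0.3021 0.0602] grasp [0.4309 0.3022 0.0789] jaw yaw -7.78 down [ 0.0062 -0.0058 -1.    ] F [-0.4  0.8  0.4] w 51.0
q [-0.31  0.65 -0.51  1.95  0.5   0.67 -1.27]
tool shift mm [-9.8 50.7  9.9] turn [ 0.0049 -0.0137  0.0069] | in final frame [-9.3 50.9  9.8]
t 12.92 tcp [0.4312 0.302  0.0606] grasp [0.4311 0.3021 0.0793] jaw yaw -7.81 down [ 0.0066 -0.0059 -1.    ] F [-0.6 -0.   0.2] w 51.1
q [-0.31  0.64 -0.51  1.95  0.5   0.67 -1.27]
tool shift mm [-10.1  51.2  10. ] turn [ 0.005  -0.0141  0.0073] | in final frame [-9.6 51.3  9.9]
1542 (array([422.4, 313. ]), array([50. ,  9.9]), 83.15) [0.42265807 0.31457061 0.04414157]
```

View pics/w11.png

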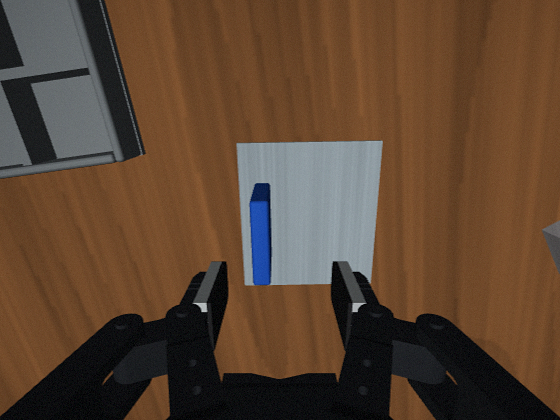

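>>> {"method": "apply_moves", "body": {
  "deltas": "-10 0 10 0.005 -0.014 0.007 0.2;0 0 0 0 0 0 0.2"
}}

```text
time: 13.08
eef_pos: [0.424, 0.3129, 0.0622]
eef_rot: [-1.568, 0.097, -0.099]
contact_force: [-0.1, 0.5, 0.4]
grip_width: 0.0512
```

```bash
python3 -c "
from h import *
plan([.4226,.313,.028],-7)
"
```

```text
t 13.08 tcp [0.424  0.3129 0.0622] grasp [0.424  0.3128 0.0809] jaw yaw -7.14 down [ 1.7e-03  9.0e-04 -1.0e+00] F [-0.1  0.5  0.4] w 51.2
q [-0.32  0.64 -0.52  1.95  0.5   0.67 -1.27]
tool shift mm [-1.5 52.9 -0.1] turn [-0.0011 -0.0025  0.0015] | in final frame [-1.4 52.9 -0. ]
```

>>> {"method": "apply_moves", "body": {
  "deltas": "-1.5 15 0 0 -0.0025 0.0015 0.2;0 18 0 0 0 0 0.2;0 14 0 0 0 0 0.1;0 4 0 0 0 0 0;0 0 0 0 0 0 -0.2"
}}

```text
time: 13.5
eef_pos: [0.4262, 0.3176, 0.0158]
eef_rot: [-1.559, 0.088, -0.101]
contact_force: [0.3, 0.6, -0.2]
grip_width: 0.0345
```

```bash
python3 -c "
from h import *
plan([.4226,.313,.028],-7)
"
```

```text
t 13.5 tcp [0.4262 0.3176 0.0158] grasp [0.426  0.3174 0.0345] jaw yaw -6.92 down [ 0.009   0.0087 -0.9999] F [ 0.3  0.6 -0.2] w 34.5
q [-0.37  0.72 -0.46  1.95  0.56  0.58 -1.33]
tool shift mm [-3.   6.4 -5. ] turn [-0.0098  0.0014  0.0078] | in final frame [-3.   6.5 -5. ]
```

>>> {"method": "apply_moves", "body": {
  "deltas": "-3 6 -5 -0.01 0.001 0.008 -0.2;0 0 0 0 0 0 -0.2"
}}

```text
time: 13.67
eef_pos: [0.423, 0.3135, 0.011]
eef_rot: [-1.568, 0.095, -0.096]
contact_force: [0.7, -0.7, -0.5]
grip_width: 0.034
```

```bash
python3 -c "
from h import *
plan([.4226,.313,.028],-7)
"
```

```text
t 13.67 tcp [0.423  0.3135 0.011 ] grasp [0.423  0.3135 0.0297] jaw yaw -6.96 down [ 7.e-04  3.e-04 -1.e+00] F [ 0.7 -0.7 -0.5] w 34.0
q [-0.37  0.73 -0.46  1.96  0.56  0.58 -1.33]
tool shift mm [-0.4  1.7 -0.6] turn [-0.0004  0.0007  0.0007] | in final frame [-0.4  1.7 -0.6]
```

>>> {"method": "apply_moves", "body": {
  "deltas": "-0.4 2 -0.5 0 0 0 -0.6;0 0 0 0 0 0 -1;0 0 0 0 0 0 -1;0 0 0 0 0 0 -1;0 0 0 0 0 0 -1;0 0 0 0 0 0 -1;0 0 0 0 0 0 -1;0 0 0 0 0 0 -1",
  "force": 80
}}

```text
time: 14.33
eef_pos: [0.4233, 0.3133, 0.0106]
eef_rot: [-1.567, 0.094, -0.098]
contact_force: [0.8, -0.7, -2.2]
grip_width: 0.009
```

```bash
python3 -c "
from h import *
plan([.4226,.313,.028],-7)
"
```

```text
t 14.33 tcp [0.4233 0.3133 0.0106] grasp [0.4233 0.3132 0.0293] jaw yaw -7.0 down [ 0.0024  0.0015 -1.    ] F [ 0.8 -0.7 -2.2] w 9.0
q [-0.37  0.73 -0.46  1.96  0.57  0.58 -1.33]
tool shift mm [-0.7  1.3 -0.4] turn [-0.0018  0.      0.0022] | in final frame [-0.7  1.3 -0.3]
```

Gripped (9.0 mm reading on the 10 mm rib). Lifting.

>>> {"method": "apply_moves", "body": {
  "deltas": "0 -10 0 -0.002 0 0.002 -1;0 -20 0 0 0 0 -1;0 -25 0 0 0 0 -1;0 -20 0 0 0 0 -1;0 -5 0 0 0 0 -1;0 0 0 0 0 0 -1"
}}

```text
time: 14.83
eef_pos: [0.4221, 0.3128, 0.0953]
eef_rot: [-1.571, 0.097, -0.093]
contact_force: [0.3, 0.3, -1.8]
grip_width: 0.009
```

```bash
python3 -c "
from h import *
plan([.4226,.313,.12],-7)
p=imaging.capture('wrist'); save(p,'w12.png'); plan([.4636,-.0422,.109],14.3); plan([.4636,-.0422,.109],-7)
"
```

```text
t 14.83 tcp [0.4221 0.3128 0.0953] grasp [0.4221 0.3129 0.114 ] jaw yaw -6.92 down [-0.0029 -0.0024 -1.    ] F [ 0.3  0.3 -1.8] w 9.0
q [-0.29  0.59 -0.56  1.94  0.45  0.74 -1.24]
tool shift mm [ 0.5 -6.   0.2] turn [ 0.0027  0.0013 -0.0026] | in final frame [ 0.5 -6.   0.2]
t 14.88 tcp [0.4221 0.3129 0.0948] grasp [0.4221 0.3129 0.1135] jaw yaw -6.92 down [-0.003  -0.0024 -1.    ] F [ 0.7 -0.2 -0.8] w 9.0
q [-0.29  0.6  -0.56  1.94  0.45  0.74 -1.24]
tool shift mm [  84.     5.2 -347.5] turn [ 0.0022 -0.3704 -0.0032] | in final frame [ -47.5    4.5 -354.3]
t 14.88 tcp [0.4221 0.3129 0.0948] grasp [0.4221 0.3129 0.1135] jaw yaw -6.92 down [-0.003  -0.0024 -1.    ] F [ 0.7 -0.2 -0.8] w 9.0
q [-0.29  0.6  -0.56  1.94  0.45  0.74 -1.24]
tool shift mm [  84.     5.2 -347.5] turn [ 0.0028  0.0013 -0.0027] | in final frame [  84.5    4.5 -347.4]
```

View pics/w12.png

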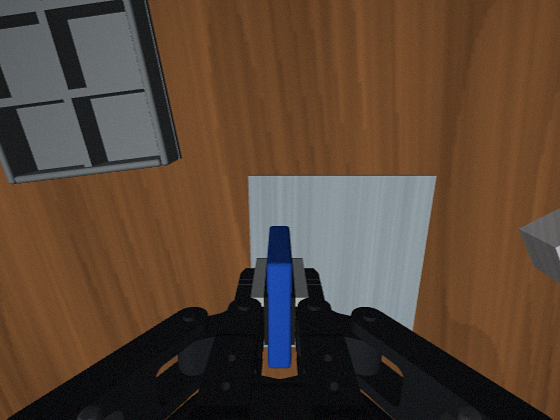

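The strip is held level, with its +y half visible at rows 175–345. Carrying it over the front of the fixture.

>>> {"method": "apply_moves", "body": {
  "deltas": "4 0 -15 0.002 0 -0.003 -1;7 0 -29 0 0 0 -1;7 0 -29 0 0 0 -1;7 0 -29 0 0 0 -1;7 0 -29 0 0 0 -1;7 0 -29 0 0 0 -1;7 0 -29 0 0 0 -1;7 0 -29 0 0 0 -1;6 0 -29 0 0 0 -1;5 0 -28 0 0 0 -1;3 0 -20 0 -0.02 0 -1;2 0 -12 0 -0.05 0 -1;0 0 -6 0 -0.05 0 -1;0 0 0 0 -0.05 0 -1;0 0 0 0 -0.05 0 -1;0 0 0 0 -0.05 0 -1;0 0 0 0 -0.05 0 -1;0 0 0 0 -0.03 0 -1;0 0 0 0 0 0 -1"
}}

```text
time: 16.47
eef_pos: [0.4412, -0.0233, 0.0749]
eef_rot: [-1.556, -0.169, 0.217]
contact_force: [0.2, 0.6, -2.1]
grip_width: 0.0088
```

```bash
python3 -c "
from h import *
plan([.4636,-.0422,.109],14.3)
for cam in ['wrist','top','scene']:
  p=imaging.capture(cam); save(p,'c_%s.png'%cam)
  C=cloud(p)
  for t in ['bed','lap','fixture','strip']:
    r=finder.trace(p,t)
    if not r: print(cam,t,'none'); continue
    P=C[r[0]['mask']&(p['z_map']>0)]
    zz={'bed':(.030,.038),'lap':(.040,.050),'fixture':(.003,.060),'strip':(.06,.11)}[t]
    T=P[(P[:,2]>zz[0])&(P[:,2]<zz[1])]
    if len(T)>20: print(cam,t,round(r[0]['conf'],2),len(T),rect(T),np.round(np.median(T,0),4))
s=ctrl.read_state();print(s['eef_pos'])
"
```

```text
t 16.47 tcp [ 0.4412 -0.0233  0.0749] grasp [ 0.4418 -0.0234  0.0935] jaw yaw 14.12 down [-0.0311  0.002  -0.9995] F [ 0.2  0.6 -2.1] w 8.8
q [ 0.47  0.56 -0.63  2.12  0.53  0.65 -0.28]
tool shift mm [ 16.6 -16.2 -23.6] turn [-0.0096 -0.0033 -0.0296] | in final frame [ 17.  -15.4 -23.8]
wrist bed 0.76 8434 (array([551.3, -10.1]), array([126.6,  68.2]), 85.63) [ 0.5482 -0.0096  0.0335]
wrist lap 0.96 15393 (array([591.7, -10.7]), array([ 67.5, 124.7]), 15.35) [ 0.5837 -0.012   0.0437]
wrist fixture 0.7 35596 (array([546.2, -18.3]), array([159.2, 176.4]), 19.65) [0.5641 0.0084 0.0349]
wrist strip 0.81 23043 (array([470.7, -16.7]), array([ 90.5, 100.1]), 14.2) [0.4689 0.0006 0.0663]
top bed none
top lap 0.94 810 (array([603.5,  -6.4]), array([ 71.5, 123. ]), 18.7) [0.6065 0.0028 0.0448]
top fixture 0.73 1651 (array([558.2, -17.9]), array([198. , 171.1]), 13.51) [0.6102 0.0121 0.0449]
top strip 0.43 160 (array([450.5,  27.4]), array([85.1, 26.2]), 32.3) [0.4412 0.0211 0.069 ]
scene bed 0.92 641 (array([512.3, -29.6]), array([ 74.2, 120.2]), 14.54) [ 0.5195 -0.0295  0.0329]
scene lap 0.98 914 (array([595.1,  -8.4]), array([ 78.8, 124. ]), 13.66) [ 0.5946 -0.0072  0.043 ]
scene fixture 0.89 3324 (array([559.2, -16.7]), array([200.5, 170.1]), 14.61) [ 5.927e-01 -4.000e-04  3.490e-02]
scene strip 0.77 842 (array([468.6, -16.7]), array([ 94.3, 100.6]), 14.4) [ 0.4702 -0.0103  0.0667]
[ 0.44208066 -0.02330607  0.07589823]
```

View pics/c_wrist.png

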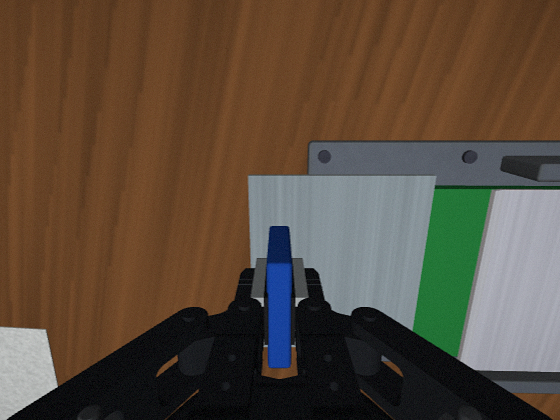

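View pics/c_scene.png

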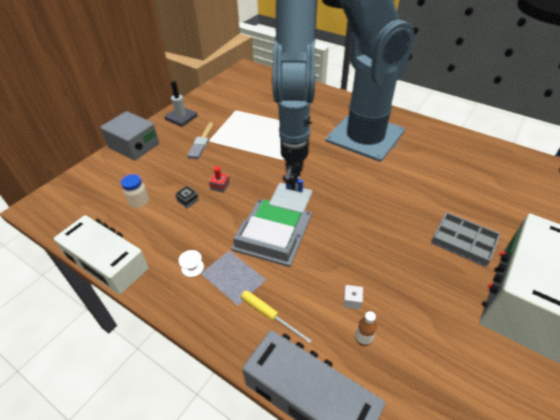

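The wrist view shows the strip (front edge from (436,176) to (413,330)) with the green bed and lap lip ahead (lip from (493,190) to (462,370)). Red pin is home in the red terminal in the scene view. I'm refining the relative pose from lines in the wrist image.

```bash
python3 -c "
from h import *
p=imaging.capture('wrist'); save(p,'w13.png'); s=ctrl.read_state(); plan([.4636,-.0422,.109],14.3)
C=cloud(p)
a=lambda u,v,z: ray_world(p,u,v,z)*1000
def pts(mask):
    return C[mask&(p['z_map']>0)]
M={}
for t in ['lap','strip','bed','fixture']:
    r=finder.trace(p,t); M[t]=r[0]['mask'] if r else None; print(t, r[0]['conf'] if r else None)
th=np.radians(14.3); ex=np.array([np.cos(th),np.sin(th)]); ey=np.array([-ex[1],ex[0]])
P=pts(M['lap']); X=P[:,:2]@ex*1000; Y=P[:,:2]@ey*1000
# lip edge per Y-bin: min X ; side edge per X-bin: max Y
def edge(A,B,bins,fn): 
    return [(round(b),round(fn(A[(B>=b)&(B<b+8)]),1)) for b in bins if ((B>=b)&(B<b+8)).sum()>30]
print('lap z by X', [(round(b),round(np.median(P[(X>=b)&(X<b+4),2])*1000,1)) for b in np.arange(X.min(),X.min()+40,4)])
print('lip X vs Y',edge(X,Y,np.arange(-220,60,16),lambda q:np.percentile(q,.5)))
print('lap side Y',edge(Y,X,np.arange(520,640,10),lambda q:np.percentile(q,99.5)), edge(Y,X,np.arange(520,640,10),lambda q:np.percentile(q,.5)))
P=pts(M['strip']); P=P[(P[:,2]>.055)&(P[:,2]<.085)]; X=P[:,:2]@ex*1000; Y=P[:,:2]@ey*1000
print('strip front',edge(X,Y,np.arange(-220,60,16),lambda q:np.percentile(q,99.5)))
print('strip side',edge(Y,X,np.arange(380,520,12),lambda q:np.percentile(q,99.5)),edge(Y,X,np.arange(380,520,12),lambda q:np.percentile(q,.5)))
A=np.c_[X,Y,np.ones(len(X))]; co=np.linalg.lstsq(A,P[:,2]*1000,rcond=None)[0]; print('plane slope x,y',co[:2],'tool down',Ro.from_rotvec(s['eef_rot']).as_matrix()[:,1], 'front z',np.median(P[X>np.percentile(X,95),2]), 'rect',rect(P))
g=(s['eef_pos'])[:2]*1000; print('tcp X,Y',g@ex,g@ey)
b=C[(p['z_map']>0)]; 
P=pts(M['fixture']); X=P[:,:2]@ex*1000; Y=P[:,:2]@ey*1000; q=P[:,2]<.018
print('base Ymax',edge(Y[q],X[q],np.arange(440,640,15),lambda q:np.percentile(q,99.5)), 'Xmin',edge(X[q],Y[q],np.arange(-220,60,16),lambda q:np.percentile(q,.5)))
"

```

```text
t 17.27 tcp [ 0.4421 -0.0233  0.0759] grasp [ 0.4426 -0.0233  0.0946] jaw yaw 14.06 down [-0.0291  0.0015 -0.9996] F [ 0.2 -0.4 -2.2] w 9.3
q [ 0.47  0.55 -0.63  2.12  0.52  0.66 -0.28]
tool shift mm [ 15.9 -15.1 -23.4] turn [-0.0086 -0.0044 -0.0279] | in final frame [ 16.2 -14.4 -23.6]
lap 0.77
strip 0.76
bed 0.95
fixture 0.69
lap z by X [(537, np.float64(45.0)), (541, np.float64(44.1)), (545, np.float64(43.6)), (549, np.float64(43.5)), (553, np.float64(43.5)), (557, np.float64(43.6)), (561, np.float64(43.6)), (565, np.float64(43.5)), (569, np.float64(43.6)), (573, np.float64(43.5))]
lip X vs Y [(-220, np.float64(545.2)), (-204, np.float64(538.3)), (-188, np.float64(538.3)), (-172, np.float64(538.1)), (-156, np.float64(538.1)), (-140, np.float64(538.2)), (-124, np.float64(538.0)), (-108, np.float64(538.1))]
lap side Y [(530, np.float64(-98.3)), (540, np.float64(-94.9)), (550, np.float64(-95.1)), (560, np.float64(-95.1)), (570, np.float64(-95.3)), (580, np.float64(-97.1)), (590, np.float64(-151.2)), (600, np.float64(-190.5))] [(530, np.float64(-198.1)), (540, np.float64(-213.0)), (55
[... 645 characters left out ...]
loat64(-147.8)), (452, np.float64(-159.9)), (464, np.float64(-155.5)), (476, np.float64(-160.0)), (488, np.float64(-168.2))]
plane slope x,y [-0.03432893  0.00554362] tool down [-0.02913731  0.00150482 -0.99957429] front z 0.06615525175840693 rect (array([471.5, -16.5]), array([90.4, 99.8]), 13.91)
tcp X,Y 422.6207267981895 -131.77110932962023
base Ymax [(440, np.float64(-71.7)), (455, np.float64(-71.8)), (470, np.float64(-71.8)), (485, np.float64(-71.9)), (500, np.float64(-71.8)), (515, np.float64(-71.9)), (530, np.float64(-71.9)), (545, np.float64(-71.9)), (560, np.float64(-72.0)), (575, np.float64(-72.0)), (590, np.float64(-72.0))] Xmin [(-92, np.float64(439.1)), (-76, np.float64(440.0))]
```

```bash
cat >> h.py <<'E'
def fx(X,Y,z,yaw=14.2):
    th=np.radians(14.3); w=X*np.array([np.cos(th),np.sin(th)])+Y*np.array([-np.sin(th),np.cos(th)])
    s=ctrl.read_state(); g=s["eef_pos"][:2]*1000; e=np.array([np.cos(th),np.sin(th)])
    print("TCP X,Y",np.round([g@e, g@np.array([-e[1],e[0]])],1))
    plan([w[0]/1000,w[1]/1000,z],yaw,False)
E
python3 -c "
from h import *
fx(447.5,-155.5,.070)"
```

```text
TCP X,Y [ 422.6 -131.8]
t 17.47 tcp [ 0.4421 -0.0233  0.0759] grasp [ 0.4426 -0.0233  0.0946] jaw yaw 14.06 down [-0.0291  0.0015 -0.9996] F [ 0.  -0.1 -1.6] w 8.9
q [ 0.47  0.55 -0.63  2.12  0.52  0.66 -0.28]
tool shift mm [ 25.1   5.  -23.7] turn [-0.0086 -0.0026 -0.0279] | in final frame [ 24.9   5.9 -23.7]
```

>>> {"method": "apply_moves", "body": {
  "deltas": "8 0 -8 -0.009 -0.003 -0.028 -1;8 0 -8 0 0 0 -1;7 2 -6 0 0 0 -1;0 0 0 0 0 0 -1;0 0 0 0 0 0 -1"
}}

```text
time: 17.88
eef_pos: [0.4717, -0.0401, 0.0734]
eef_rot: [-1.562, -0.194, 0.195]
contact_force: [-0.6, -0.6, -2.1]
grip_width: 0.0089
```

```bash
python3 -c "
from h import *
fx(447.5,-155.5,.060)"
```

```text
TCP X,Y [ 447.2 -155.3]
t 17.88 tcp [ 0.4717 -0.0401  0.0734] grasp [ 0.4717 -0.0401  0.0921] jaw yaw 14.21 down [-5.e-04 -3.e-04 -1.e+00] F [-0.6 -0.6 -2.1] w 8.9
q [ 0.48  0.58 -0.61  2.07  0.55  0.65 -0.25]
tool shift mm [ 0.3 13.4 -0.2] turn [ 0.0002  0.0001 -0.0005] | in final frame [ 0.3 13.4 -0.2]
```

Excellent. Lower gently to TCP z ≈ 0.050.

>>> {"method": "apply_moves", "body": {
  "deltas": "0 7 0 0 0 0 -1;0 7 0 0 0 0 -1;0 6 0 0 0 0 -1;0 3 0 0 0 0 -1;0 0 0 0 0 0 -1;0 0 0 0 0 0 -1"
}}

```text
time: 18.38
eef_pos: [0.4701, -0.0392, 0.0468]
eef_rot: [-1.561, -0.192, 0.198]
contact_force: [-0.4, 0.5, -1.1]
grip_width: 0.0089
```

```bash
python3 -c "
from h import *
fx(447.5,-155.5,.046)
p=imaging.capture('wrist'); save(p,'w14.png'); fx(447.5,-155.5,.046)
s=ctrl.read_state(); C=cloud(p)
th=np.radians(14.3); ex=np.array([np.cos(th),np.sin(th)]); ey=np.array([-ex[1],ex[0]])
f=cv2.cvtColor(p['frame'],cv2.COLOR_RGB2HSV); gr=(f[...,0]>45)&(f[...,0]<80)&(f[...,1]>120)&(p['z_map']>0)
P=C[gr]; print('bed z',np.percentile(P[:,2],[10,50,90]))
r=finder.trace(p,'strip'); P=C[r[0]['mask']&(p['z_map']>0)]; P=P[(P[:,2]>.03)&(P[:,2]<.052)]; X=P[:,:2]@ex*1000; Y=P[:,:2]@ey*1000
A=np.c_[X-450,Y+155,np.ones(len(X))]; print(r[0]['conf'],'plane',np.linalg.lstsq(A,P[:,2]*1000,rcond=None)[0],'front',np.percentile(X,99.5),'Ymax',np.percentile(Y,99.5))
r=finder.trace(p,'lap'); P=C[r[0]['mask']&(p['z_map']>0)];X=P[:,:2]@ex*1000;Y=P[:,:2]@ey*1000;print('lap',r[0]['conf'],np.percentile(X,.5),np.percentile(Y,[.5,99.5]),np.median(P[:,2]))
"
```

```text
TCP X,Y [ 445.9 -154.1]
t 18.38 tcp [ 0.4701 -0.0392  0.0468] grasp [ 0.4702 -0.0392  0.0655] jaw yaw 14.24 down [-4.1e-03  7.0e-04 -1.0e+00] F [-0.4  0.5 -1.1] w 8.9
q [ 0.45  0.63 -0.57  2.08  0.59  0.6  -0.29]
tool shift mm [ 1.6  0.8 -1.4] turn [-0.0017  0.0007 -0.0038] | in final frame [ 1.6  0.8 -1.4]
TCP X,Y [ 445.9 -154. ]
t 18.43 tcp [ 0.4701 -0.0391  0.0469] grasp [ 0.4702 -0.0392  0.0656] jaw yaw 14.24 down [-4.e-03  7.e-04 -1.e+00] F [-0.5  0.4 -1.8] w 9.1
q [ 0.45  0.63 -0.57  2.08  0.59  0.6  -0.29]
tool shift mm [ 1.6  0.9 -1.5] turn [-0.0016  0.0007 -0.0037] | in final frame [ 1.6  0.9 -1.4]
bed z [0.03254074 0.03346862 0.03442697]
0.73 plane [-7.31124264e-03 -9.38776739e-04  3.92378911e+01] front 520.933522778525 Ymax -105.15023939874635
lap 0.97 538.0699280169449 [-217.40518255  -95.50995059] 0.043613073261131854
```

View pics/w14.png

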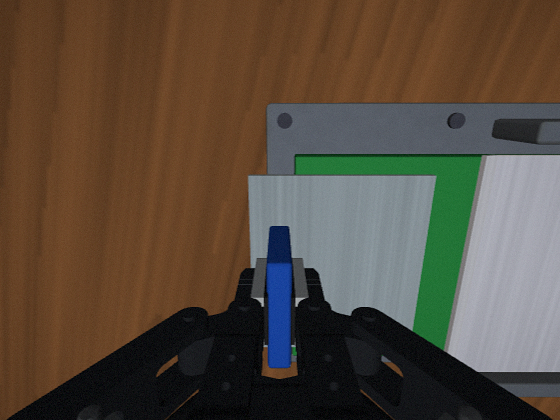

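The strip is just above the bed (underside ≈ 36.5 mm), the lip is 17 mm ahead, and it is nearly central. Sliding in, in increments.

>>> {"method": "apply_moves", "body": {
  "deltas": "3 0.5 -1.4 -0.0015 0 -0.004 -1;4 0 0 0 0 0 -1;4 0 0 0 0 0 -1;3 0 0 0 0 0 -1;1 0 0 0 0 0 -1"
}}

```text
time: 18.95
eef_pos: [0.4879, -0.037, 0.0478]
eef_rot: [-1.563, -0.198, 0.192]
contact_force: [-0.4, 0.4, -1.6]
grip_width: 0.0087
```

```bash
python3 -c "
from h import *
fx(483.2,-155.5,.046)"
```

```text
TCP X,Y [ 463.7 -156.3]
t 18.95 tcp [ 0.4879 -0.037   0.0478] grasp [ 0.4879 -0.0369  0.0665] jaw yaw 14.2 down [ 4.e-03 -3.e-04 -1.e+00] F [-0.4  0.4 -1.6] w 8.7
q [ 0.44  0.64 -0.57  2.05  0.59  0.62 -0.29]
tool shift mm [19.5  1.9  0.9] turn [0.0013 0.0001 0.0038] | in final frame [19.5  1.8  0.9]
```

>>> {"method": "apply_moves", "body": {
  "deltas": "0 2 0.9 0.001 0 0.002 -1;0 0 0 0 0 0 -1"
}}

```text
time: 19.12
eef_pos: [0.4885, -0.0358, 0.0458]
eef_rot: [-1.562, -0.196, 0.193]
contact_force: [1.0, -0.2, -1.4]
grip_width: 0.0089
```

```bash
python3 -c "
from h import *
fx(483.2,-155.5,.046)"
```

```text
TCP X,Y [ 464.5 -155.4]
t 19.12 tcp [ 0.4885 -0.0358  0.0458] grasp [ 0.4884 -0.0358  0.0645] jaw yaw 14.2 down [ 2.4e-03  5.0e-04 -1.0e+00] F [ 1.  -0.2 -1.4] w 8.9
q [ 0.43  0.65 -0.57  2.04  0.59  0.62 -0.29]
tool shift mm [18.7 -0.2 -0.1] turn [ 0.0002 -0.0001  0.0025] | in final frame [18.7 -0.2 -0.1]
```

>>> {"method": "apply_moves", "body": {
  "deltas": "3 0.3 0 0 0 0.001 -1;3 0.3 0 0 0 0 -1;2 0.3 0 0 0 0 -1"
}}

```text
time: 19.37
eef_pos: [0.4961, -0.0338, 0.0446]
eef_rot: [-1.562, -0.195, 0.194]
contact_force: [-0.5, -0.3, -1.7]
grip_width: 0.0089
```

```bash
python3 -c "
from h import *
fx(483.2,-155.5,.046)
p=imaging.capture('wrist'); save(p,'w15.png'); C=cloud(p)
r=finder.trace(p,'lap'); P=C[r[0]['mask']&(p['z_map']>0)]; th=np.radians(14.3);X=P[:,:2]@[np.cos(th),np.sin(th)]*1000
print([(b,round(np.median(P[(X>=b)&(X<b+5),2])*1000,1)) for b in range(535,590,5)])"
```

```text
TCP X,Y [ 472.4 -155.3]
t 19.37 tcp [ 0.4961 -0.0338  0.0446] grasp [ 0.4961 -0.0338  0.0633] jaw yaw 14.2 down [ 3.e-04 -0.e+00 -1.e+00] F [-0.5 -0.3 -1.7] w 8.9
q [ 0.43  0.66 -0.57  2.02  0.59  0.63 -0.29]
tool shift mm [10.8 -1.4 -0.2] turn [0.0001 0.     0.0003] | in final frame [10.8 -1.4 -0.2]
[(535, np.float64(44.9)), (540, np.float64(44.3)), (545, np.float64(43.4)), (550, np.float64(43.5)), (555, np.float64(43.5)), (560, np.float64(43.5)), (565, np.float64(43.5)), (570, np.float64(43.5)), (575, np.float64(43.5)), (580, np.float64(43.5)), (585, np.float64(43.5))]
```

View pics/w15.png

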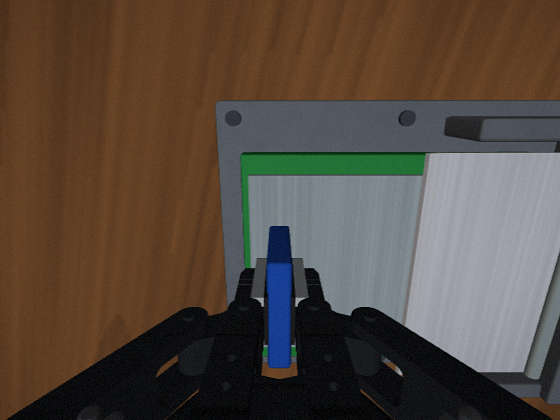

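The front edge is about 9 mm under the lip and the lap is unlifted (43.5 mm profile, level). Continuing.

>>> {"method": "apply_moves", "body": {
  "deltas": "3 -0.5 0 0 0 0 -1;3 -0.2 0 0 0 0 -1;3 0 0 0 0 0 -1;1 0 0 0 0 0 -1;0 0 0 0 0 0 -1"
}}

```text
time: 19.88
eef_pos: [0.5069, -0.0311, 0.0454]
eef_rot: [-1.562, -0.195, 0.194]
contact_force: [-0.2, 0.4, -1.7]
grip_width: 0.0089
```

```bash
python3 -c "
from h import *
fx(483.2,-155.5,.046)
p=imaging.capture('wrist'); save(p,'w16.png'); C=cloud(p)
r=finder.trace(p,'lap'); P=C[r[0]['mask']&(p['z_map']>0)]; th=np.radians(14.3);X=P[:,:2]@[np.cos(th),np.sin(th)]*1000
print([(b,round(np.median(P[(X>=b)&(X<b+5),2])*1000,1)) for b in range(535,590,5)])
r=finder.trace(p,'strip'); P=C[r[0]['mask']&(p['z_map']>0)]; P=P[(P[:,2]>.03)&(P[:,2]<.042)]; X=P[:,:2]@[np.cos(th),np.sin(th)]*1000; Y=P[:,:2]@[-np.sin(th),np.cos(th)]*1000
A=np.c_[X-480,Y+155,np.ones(len(X))]; print('strip',np.linalg.lstsq(A,P[:,2]*1000,rcond=None)[0],np.percentile(X,.5),np.percentile(Y,99.5))
print([(b,round(np.percentile(Y[(X>=b)&(X<b+8)],99),1)) for b in range(470,536,8)])"
```

```text
TCP X,Y [ 483.5 -155.3]
t 19.88 tcp [ 0.5069 -0.0311  0.0454] grasp [ 0.5069 -0.0311  0.0641] jaw yaw 14.2 down [ 5.e-04  0.e+00 -1.e+00] F [-0.2  0.4 -1.7] w 8.9
q [ 0.42  0.67 -0.57  2.    0.59  0.64 -0.29]
tool shift mm [-0.3 -0.6 -0.2] turn [0.0001 0.     0.0005] | in final frame [-0.3 -0.6 -0.2]
[(535, np.float64(45.0)), (540, np.float64(44.4)), (545, np.float64(43.4)), (550, np.float64(43.4)), (555, np.float64(43.5)), (560, np.float64(43.5)), (565, np.float64(43.5)), (570, np.float64(43.5)), (575, np.float64(43.5)), (580, np.float64(43.5)), (585, np.float64(43.5))]
strip [ 2.58603836e-03 -1.74998258e-03  3.75152926e+01] 469.0381857686693 -106.36801710667825
[(470, np.float64(-106.4)), (478, np.float64(-106.3)), (486, np.float64(-106.4)), (494, np.float64(-106.5)), (502, np.float64(-106.7)), (510, np.float64(-106.7)), (518, np.float64(-106.8)), (526, np.float64(-106.8)), (534, np.float64(-106.8))]
```

Insertion is ≈20 mm, central to <0.5 mm, square, and the lap is still closed. Now pressing down about 8 mm from here.

>>> {"method": "apply_moves", "body": {
  "deltas": "-0.3 2 -0.2 0 0 0 -1;0 1.5 0 0 0 0 -1;0 1.5 0 0 0 0 -1;0 1 0 0 0 0 -1"
}}

```text
time: 20.37
eef_pos: [0.5064, -0.0314, 0.0397]
eef_rot: [-1.563, -0.195, 0.194]
contact_force: [-2.0, -0.8, 4.5]
grip_width: 0.0087
```

```bash
python3 -c "
from h import *
fx(483.2,-155.5,.0373)"
```

```text
TCP X,Y [ 483.  -155.5]
t 20.37 tcp [ 0.5064 -0.0314  0.0397] grasp [ 0.5064 -0.0314  0.0584] jaw yaw 14.19 down [ 1.e-03 -4.e-04 -1.e+00] F [-2.  -0.8  4.5] w 8.7
q [ 0.41  0.68 -0.56  2.    0.6   0.63 -0.3 ]
tool shift mm [0.2 2.4 0. ] turn [ 0.0006 -0.0001  0.0008] | in final frame [0.2 2.4 0. ]
```

>>> {"method": "apply_moves", "body": {
  "deltas": "0.2 1 0 0 0 0 -1;0 1 0 0 0 0 -1;0 0.5 0 0 0 0 -1;0 0 0 0 0 0 -1"
}}

```text
time: 20.7
eef_pos: [0.5065, -0.0315, 0.0378]
eef_rot: [-1.564, -0.195, 0.194]
contact_force: [-2.2, -0.5, 6.7]
grip_width: 0.0089
```

```bash
cat > v.py <<'E'
from h import *
import sys
fx(483.2,-155.5,.0373)
F=[]; Z=[]
p=imaging.capture('wrist'); save(p,'v_%s.png'%sys.argv[1]); C=cloud(p); th=np.radians(14.3)
f=cv2.cvtColor(p['frame'],cv2.COLOR_RGB2HSV); g=(f[...,0]>45)&(f[...,0]<80)&(f[...,1]>120)&(p['z_map']>0); print('green z',len(C[g]),np.median(C[g][:,2]) if g.any() else '')
r=finder.trace(p,'lap'); P=C[r[0]['mask']&(p['z_map']>0)]; X=P[:,:2]@[np.cos(th),np.sin(th)]*1000
print('lap',[(b,round(np.median(P[(X>=b)&(X<b+5),2])*1000,1)) for b in range(535,590,10)],'lip X',np.percentile(X,.5))
r=finder.trace(p,'strip'); P=C[r[0]['mask']&(p['z_map']>0)]; P=P[(P[:,2]>.022)&(P[:,2]<.037)]; X=P[:,:2]@[np.cos(th),np.sin(th)]*1000; Y=P[:,:2]@[-np.sin(th),np.cos(th)]*1000
A=np.c_[X-480,Y+155,np.ones(len(X))]; print('strip',np.linalg.lstsq(A,P[:,2]*1000,rcond=None)[0],np.percentile(X,.5),np.percentile(Y,99.5))
p=imaging.capture('scene'); save(p,'vs_%s.png'%sys.argv[1]); p=imaging.capture('top'); save(p,'vt_%s.png'%sys.argv[1])
for i in range(3): imaging.capture('top'); s=ctrl.read_state(); print(s['contact_force'],s['eef_pos'])
E
python3 v.py a
```

```text
TCP X,Y [ 483.  -155.6]
t 20.7 tcp [ 0.5065 -0.0315  0.0378] grasp [ 0.5064 -0.0314  0.0565] jaw yaw 14.2 down [ 7.0e-04 -1.5e-03 -1.0e+00] F [-2.2 -0.5  6.7] w 8.9
q [ 0.41  0.68 -0.56  2.    0.6   0.63 -0.3 ]
tool shift mm [0.2 0.5 0.1] turn [ 0.0016 -0.0001  0.0003] | in final frame [0.2 0.5 0.1]
green z 8130 0.026971703050879814
lap [(535, np.float64(44.9)), (545, np.float64(43.5)), (555, np.float64(43.4)), (565, np.float64(43.5)), (575, np.float64(43.5)), (585, np.float64(43.5))] lip X 538.3247924453661
strip [ 2.58616710e-04 -1.84520211e-03  3.00320331e+01] 468.79380032108514 -106.50572693568202
[-2.6303874  -0.84508185  7.00951827] [ 0.5064675  -0.03144439  0.03784125]
[-2.25738652 -0.41103247  5.96999998] [ 0.50647715 -0.03143877  0.03784819]
[-2.65955263 -0.62643142  6.09755248] [ 0.50645146 -0.03142782  0.03783263]
```

View pics/v_a.png

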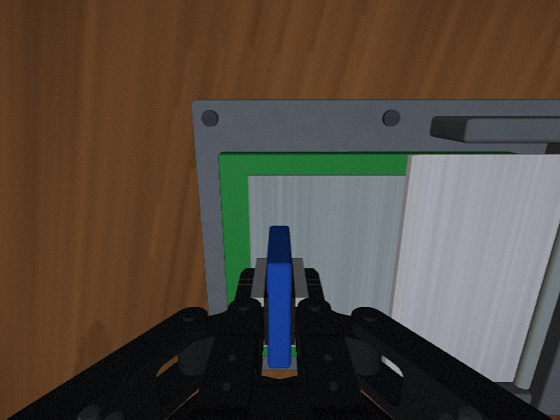

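The green bed dropped from 33.5 to 27.0 mm in the camera (6.5 mm); force suggests about 6.2 mm. One small extra press.

>>> {"method": "apply_moves", "body": {
  "deltas": "0.2 0.8 0 0.001 0 0 -1;0 0.4 0 0 0 0 -1"
}}

```text
time: 21.27
eef_pos: [0.5064, -0.0315, 0.0372]
eef_rot: [-1.563, -0.195, 0.194]
contact_force: [-2.7, -0.4, 6.6]
grip_width: 0.0093
```

```bash
python3 v.py b
```

```text
TCP X,Y [ 483.  -155.6]
t 21.27 tcp [ 0.5064 -0.0315  0.0372] grasp [ 0.5064 -0.0314  0.0559] jaw yaw 14.2 down [ 3.0e-04 -1.3e-03 -1.0e+00] F [-2.7 -0.4  6.6] w 9.3
q [ 0.41  0.68 -0.56  2.    0.6   0.63 -0.3 ]
tool shift mm [ 0.2 -0.1  0.1] turn [ 0.0013 -0.     -0.0001] | in final frame [ 0.2 -0.1  0.1]
green z 8152 0.0263731459467498
lap [(535, np.float64(45.0)), (545, np.float64(43.4)), (555, np.float64(43.5)), (565, np.float64(43.5)), (575, np.float64(43.5)), (585, np.float64(43.5))] lip X 538.3561256453012
strip [-9.72300345e-04 -3.85674496e-03  2.95027460e+01] 468.7297105759706 -106.47090314179655
[-2.12002896 -0.14972506  6.95057485] [ 0.50644493 -0.03144514  0.03721113]
[-2.38174358 -0.6091048   6.77825954] [ 0.50641629 -0.03144103  0.03720171]
[-2.21579207 -0.10812056  7.7425733 ] [ 0.50642882 -0.0314175   0.03720985]
```

View pics/vs_b.png

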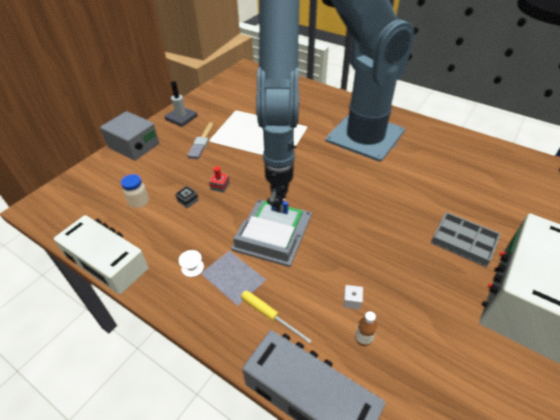

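```bash
python3 -c "
from h import *
print(ctrl.job_done()); s=ctrl.read_state(); print(s['time'],s['eef_pos'],s['contact_force'])"
```

```text
the job is handed in; nothing more can be done
None
the job is handed in; nothing more can be done
```

The job is handed in with both parts done. The arm is still gripping the strip and holding it pressed. It took about 21.5 s of the 58 s allowed.

- **Pin:** It is fully home in the red terminal and released. Its handle top measured 75.5–76 mm against 76 mm expected, and the last scene view still shows it there.
- **Strip position:** The front edge is about 20.4 mm under the lip, central to within 0.5 mm and square to about 0.3°. The lap plate's measured height never changed during the slide, so it was not lifted.
- **Press:** The green bed fell from 33.5 to 26.4 mm in the wrist camera, which is 7.1 mm, and the strip lies flat on it.

**Checks that disagreed:**
- The press force of about 8.3–8.7 N puts the bed at 6.3–6.7 mm, slightly less than the camera's 7.1 mm.
- The wrist force briefly reached about 61 N when the pin bottomed out. That is under the 120 N wrist limit, and the load was on the held pin rather than the gripper's body.

I didn't move or touch anything else. The last scene view shows the other things on the bench where they started.

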